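# Lock the forked iron-rest in its taper socket

## Robot

A 6-joint arm with a two-finger parallel gripper is mounted at the origin on the work surface. World frame = base frame: x ahead of the robot, y to its left, z up, the work surface at z = 0. Lengths are in m, angles in degrees, forces in N, time in s.
With the tool pointing down it reaches from about 0.375 to 0.9 m from the base axis. Payload 3.1 kg.
Tool frame: the origin (TCP) lies between the finger pads; the fingertips stand 22 mm ahead of it and the grasp point (between the pads) lies 3 mm ahead of it (bot.tip_extent is the distance from the TCP to the fingertips, in m); y points along the fingers, z is the direction in which the jaws open and shut, and the axes are right-handed (so a half turn about y gives the same grasp; the last joint's range is limited). The gripper opens to 87 mm and grips with 3 to 60 N. Pads are 19 mm wide; open, the fingers measure 117 mm over their backs; the gripper's body (75 mm by 190 mm) begins 51 mm behind the grasp point.
Start: joints at [64.257, 30.224, 82.088, -0, 67.689, -10.227], TCP at [0.167, 0.602, 0.245] pointing down, gripper open.
Joint ranges: [-176.69, 176.69], [-43.24, 126.21], [12.49, 139.97], [-82, 262], [0, 151.66], [-163.58, 163.58]. Speed limits (degrees/s): [159.86, 159.86, 180, 180, 180, 180].

## Interface

Orientations are given as a 3x3 rotation matrix whose columns are the frame's x, y, z axes.
In Python, from rig import bot, eyes, models gives the robot as it stands. The module is installed in compiled form; this text tells all that it offers.
- The arm moves only by the tool arm_command, never from a script. Its arguments are lists of equal length, an entry for each row: "translation": the shift along the tool's x, y, z each as a share of 0.08 m, from -1 to 1, a list of three; "rotation": the turn, a rotation vector about the tool's x, y, z each as a share of 60 degrees, from -1 to 1, a list of three; "grip": the closure, from -1 (fully open) to 1 (shut), so that 0 is half open. In form: {"translation": [[x, y, z], ...], "rotation": [[rx, ry, rz], ...], "grip": [grip, ...]}. A call has 1 to 5 rows; each row is the pose to reach, as a shift and turn from the pose commanded when the call began, along the tool's axes at that moment; what a row does not reach only later rows make up. A row lasts 1/10 s, in which the tool goes at most 50 mm and 8.59 degrees, less where a joint would pass 70% of its speed; a pose out of reach is approached as far as the arm can. A call with a number of a shift or a turn outside -1 to 1 is refused whole. A call with a gripper value outside its range is refused whole. The fingers move at their own pace and stop on an object; the grip force is fixed at half the most. Time passes only in rows, so rows that repeat a pose let the fingers close. It gives the time, the measured TCP pose, the force and the opening at its end, in the units of the state.
- bot.read_state(): the state, without advancing time (a new reading comes with each control period).
- eyes.capture(name): name is "scene" or "top" or "wrist"; returns a dict with "image" (400x640x3 uint8, blue, green, red), "mtx" (3x3 intrinsics, pixels), "rvec" (rotation vector, rad) and "tvec" (3), from world to camera coordinates, as OpenCV has them; the wrist camera has in their place "hand_eye" (4x4, takes a point from camera to tool coordinates, whose origin is the TCP and whose axes are the tool frame's). Camera axes: x right, y down, z forward; pixel columns grow to the right and rows downward; lengths in m; the calibration is good to about 2 mm. A picture is of the moment at which its call begins: read the wrist's pose just before it. There is no depth.
- bot.hand_in(): hands the job in, once; it reports no verdict.
Trained networks look in the newest picture that a camera, given by its name, has taken for a name from the list of things; names that differ only in an ending like _2 or _b are one class to them, and where a whole thing is asked for, a point or a joint stands for the part that bears it (a point fixed in the world has none). Each returns a list of dicts, best first, with "conf" (0 to 1); they miss things now and then, are a little off and sometimes report something else, mostly with a low value. They report only what shows in the picture. A call takes as long as a camera call. They do not tell look-alikes from the thing itself.
- models.recognise(camera, thing): "extent" ([left, top, right, bottom] as shares, 0 to 1, of the picture: columns of its width, rows of its height, round what is visible of it).
- models.spot_point(camera, thing): "point" ([column, row] as shares, 0 to 1, of the picture: columns of its width, rows of its height: a listed point, or the origin of a listed thing).
The state is a dict: "time_s": time; "joint_positions": joint angles; "qvel": joint speeds; "tau": joint torques, N m; "position": TCP position; "tcp_rot": TCP orientation; "force": force on the tool from outside, world axes, zero at the start; "moment": the same for the moment, N m; "opening": opening from 0.0 (shut) to 1.0 (fully open).
Only numpy, scipy, OpenCV 4.12 (cv2) and the standard library are available. Lean on these libraries where they do the work, as an engineer would, in place of code of your own. Each camera call takes 0.05 s, during which the arm holds its last target. There are 200 camera calls.

## Task

Take the forked rest out of the wooden block, set it upright in the taper sleeve of the iron base with the fork's notch running along the base's long direction, and let go of it without driving the sleeve down. Then use the wooden pounder to drive it home in two or more light taps on the fork's tips, lifting clear between taps, until the sleeve's rim is flush with the top of the base. Finally stand the pounder back on its board, and leave the other things where they are.

Things in the scene. Friction and masses are not known exactly. Their poses are not given: they have to be found in the camera images.
- fork_rest: Forked steel rest for mould handles, loose, 160 mm tall, 0.6 kg (varies), upright in one hole of the block, its origin there 10 mm above the table. Origin: centre of the lower end, z up. Conical shank, radius 9 mm at z 0, 15 mm at z 60, straight to z 70 mm; collar radius 21 mm at z 70 to 78 mm, resting on the block; stem radius 11 mm to z 100 mm; flat fork above (see fork_notch)
- fork_notch (a point): Middle of the bottom of the fork's notch, z 130 mm on the forked rest's axis, its axes as the rest's. The fork is a plate 14 mm thick (x), 56 mm wide (y): solid from z 100 to 130 mm, above it two prongs 14 mm wide at y -21 and +21 mm, tips at z 160 mm; the 28 mm notch between them runs along x. Good grip: across the 14 mm thickness (fingers closing along x), 12 mm below this point
- base: Fixed dark cast-iron base, 150 mm long (x) by 110 mm (y) by 70 mm high, with four bolt heads 6 mm high near its corners. Origin: centre of the underside. A 45 mm vertical hole in the middle holds the taper sleeve
- sleeve_rim (a point): Centre of the upper rim of the steel taper sleeve, on the base's vertical axis; moves with the sleeve. Eight staves form a conical bore, radius 14 mm at the rim, 9.5 mm 45 mm below. The rim is 86 to 88 mm above the table at the start (16 to 18 mm above the base's top), flush with the base's top (70 mm) when home. A seated fork rest has its origin about 50 mm below this point
- sleeve (a joint): How far the sleeve is driven down into the base: 0 to 0.002 at the start, 0.018 (18 mm) is flush, at a hard stop. It moves only under more than about 20 N of downward force in all (the weight of the rest and the tool counts), with damping of 80 N s/m, and stays where it is left. Light taps of 3 to 8 mm each suit it; stop the first one short of 14 mm
- block: Fixed wooden storage block, 90 mm (x) by 200 mm (y) by 80 mm high, origin at the centre of the underside, with two vertical through holes of 33 mm diameter at y -55 and +55 mm. The forked rest stands in one, the disc-topped rest in the other
- pounder: Beech pounder, 150 mm tall, 0.24 kg (varies), loose, standing upright on its board. Origin: centre of the flat foot. Head of radius 36 mm up to z 60, then a round handle of radius 15 to 14 mm from z 68 to 140 and a 16 mm radius end at z 150. Good grip: the handle at z about 115
- board: Fixed dark wooden board 140 x 140 x 12 mm high, where the pounder stands at the start and must stand at the end. Origin: centre of the underside
- disc_rest: Bystander: a steel rest with the same shank and collar, but a flat round disc (radius 27 mm) on top, 112 mm tall, standing in the block's other hole. Leave it. Origin as for the forked rest
- oil_bottle: Bystander: clear bottle with a yellow cap, radius 30 mm, 140 mm tall. Origin: centre of the underside
- bowl: Bystander: aluminium bowl, rim radius 60 mm, 60 mm tall. Origin: centre of the underside
- brush: Bystander: a brush about 190 mm long lying on the table. Origin: under its middle
There are look-alikes about, which are no part of the job. Of the things that look like the board, take the one that is nearest to the robot's base at the start.

How it is judged:
By the outcome, as a careful person would: the job done as asked, in the order asked, and still so for the second after the job is handed in, with the robot touching nothing.
It also fails if it takes over 72 s, if anything falls off the work surface, if the arm or the gripper's body presses on something with over 40 N, if the wrist force passes 120 N, or if a joint passes its speed limit or range.

## Working session

There is one attempt and no reset: what is moved stays moved. The work goes in short steps, Python scripts to look and compute and a tool call to move; the robot and the scene stay as the last step left them, time stands still between calls to the robot, and variables do not carry over. Pictures are saved under pics/ and viewed, about 8 in all and at most 12, crops included, and the job is handed in when it is done.

Besides the shell and the picture viewer there is one more tool, called after "Call:" as name(argument=value, ...) on one line, values as JSON. arm_command: Moves the arm, as the interface text tells. Shift numbers are shares of 0.08 m and turn numbers shares of 60 degrees, none past 1 either way. Its arguments: {"type":"object","properties":{"translation":{"type":"array"},"rotation":{"type":"array"},"grip":{"type":"array"}},"required":["translation","rotation","grip"]}

```bash
mkdir -p pics
cat > h.py <<'E'
import numpy as np, cv2
from rig import bot, eyes, models
def cam(name):
    s=bot.read_state(); c=eyes.capture(name); K=np.array(c["mtx"])
    if name=="wrist":
        T=np.eye(4);T[:3,:3]=np.array(s["tcp_rot"]);T[:3,3]=s["position"]
        M=np.linalg.inv(T@np.array(c["hand_eye"]));R,t=M[:3,:3],M[:3,3]
    else: R=cv2.Rodrigues(np.array(c["rvec"],float))[0];t=np.array(c["tvec"],float).ravel()
    return c["image"],K,R,t
def ray(px,K,R,t):
    d=R.T@np.linalg.inv(K)@np.array([px[0],px[1],1.]);return -R.T@t,d
def onz(px,z,K,R,t):
    o,d=ray(px,K,R,t);return o+d*(z-o[2])/d[2]
def proj(P,K,R,t):
    p=(R@np.array(P,float).T).T+t;p=(K@p.T).T;return p[:,:2]/p[:,2:]
def tri(rs):
    A=np.zeros((3,3));b=np.zeros(3)
    for o,d in rs:
        d=d/np.linalg.norm(d);M=np.eye(3)-np.outer(d,d);A+=M;b+=M@o
    return np.linalg.solve(A,b)
E
python3 - <<'E'
from h import *
s=bot.read_state();print(s)
Z=dict(fork_rest=.01,fork_notch=.14,base=0,sleeve_rim=.087,block=0,pounder=.012,board=0,disc_rest=.01,oil_bottle=0,bowl=0,brush=0)
for n in["scene","top"]:
    c=cam(n);cv2.imwrite(f"pics/{n}0.png",c[0])
    print(n,-c[2].T@c[3])
    for k,z in Z.items():
        for r in models.spot_point(n,k):
            if r["conf"]<.25: continue
            p=np.array(r["point"])*[640,400]
            print(k,round(r["conf"],2),p.round(),onz(p,z,*c[1:]).round(3))
E
```

```text
{'time_s': 0.0, 'joint_positions': array([ 6.42557129e+01,  3.02797193e+01,  8.21571155e+01,  6.47259374e-04,
        6.76872607e+01, -1.02287306e+01]), 'qvel': array([-0.09559793, -0.10045   ,  0.12646281,  0.06923922, -0.01967681,
        0.00273353]), 'tau': array([-4.35072971e-04, -4.40044677e+01, -1.76595676e+01,  6.33560889e-02,
        5.82658290e-02, -1.31522334e-04]), 'position': array([0.16686967, 0.60160269, 0.24355944]), 'tcp_rot': array([[ 9.63556521e-01, -9.50172983e-04,  2.67503135e-01],
       [-2.67504531e-01, -1.94635369e-03,  9.63554637e-01],
       [-3.94887870e-04, -9.99997654e-01, -2.12959737e-03]]), 'force': array([-0.26887001, -0.24123331,  1.14128634]), 'moment': array([-0.02217087,  0.01951492,  0.01099437]), 'opening': 0.9996542877988316}
scene [1.60045887 0.55065457 0.8796571 ]
fork_notch 0.51 [243. 147.] [ 0.491 -0.343  0.14 ]
base 0.92 [319. 219.] [0.601 0.03  0.   ]
sleeve_rim 0.5 [320. 194.] [0.578 0.023 0.087]
pounder 0.72 [389. 219.] [0.515 0.249 0.012]
board 0.94 [309. 267.] [0.823 0.107 0.   ]
board 0.73 [466. 238.] [0.491 0.5   0.   ]
board 0.61 [
[... 201 characters left out ...]
.036 0.   ]
top [0.39096549 0.04475127 1.46083726]
fork_rest 0.45 [438. 251.] [ 0.505 -0.327  0.01 ]
fork_notch 0.64 [449. 250.] [ 0.496 -0.329  0.14 ]
base 0.56 [326. 228.] [0.588 0.037 0.   ]
sleeve_rim 0.59 [325. 227.] [0.579 0.038 0.087]
block 0.85 [422. 250.] [ 0.508 -0.277  0.   ]
pounder 0.76 [260. 254.] [0.506 0.253 0.012]
board 0.98 [260. 252.] [0.514 0.255 0.   ]
board 0.74 [305. 167.] [0.801 0.1   0.   ]
board 0.68 [180. 259.] [0.497 0.514 0.   ]
disc_rest 0.56 [408. 257.] [ 0.488 -0.228  0.01 ]
disc_rest 0.41 [452. 188.] [ 0.715 -0.389  0.01 ]
oil_bottle 0.57 [450. 187.] [ 0.718 -0.386  0.   ]
bowl 0.55 [231. 188.] [0.733 0.354 0.   ]
brush 0.94 [357. 173.] [ 0.774 -0.074  0.   ]
```

View pics/top0.png

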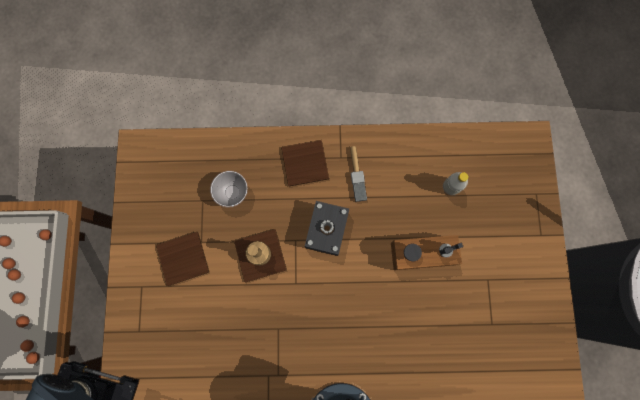

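View pics/scene0.png

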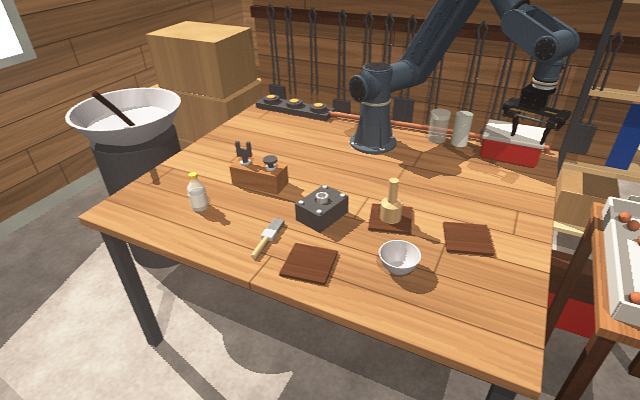

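Candidates:
- **Forked piece:** the fork at scene (243,147) / top (449,250). The disc rest at top (410,255) is the look-alike.
- **Boards:** top (260,252) at 0.57 m, (180,259) at 0.71 m and (305,167) at 0.81 m. I take the first, which holds the pounder.
- **Base:** only one, at top (326,228), with its long side roughly along world x.

I'll move in for a wrist view.

Call:
arm_command(translation=[[0.9, -0.27, -0.7], [0.9, -0.27, -0.7]], rotation=[[0, 0, 0], [0, 0, 0]], grip=[-1, -1])

```text
time_s: 1.4
position: [0.2216, 0.5283, 0.2659]
tcp_rot: [[0.964, 0.0, 0.265], [-0.265, -0.001, 0.964], [0.0, -1.0, -0.001]]
force: [0.3, -0.1, 0.2]
opening: 1.0
```

Call:
arm_command(translation=[[0.9, -0.27, -0.7], [0.9, -0.27, -0.7]], rotation=[[0, 0, 0], [0, 0, 0]], grip=[-1, -1])

```text
time_s: 1.6
position: [0.2768, 0.4542, 0.2883]
tcp_rot: [[0.964, 0.001, 0.267], [-0.267, -0.0, 0.964], [0.001, -1.0, 0.0]]
force: [1.3, -0.3, 0.2]
opening: 0.998
```

Call:
arm_command(translation=[[0.9, -0.27, -0.7], [0.9, -0.27, -0.7]], rotation=[[0, 0, 0], [0, 0, 0]], grip=[-1, -1])

```text
time_s: 1.8
position: [0.3314, 0.3808, 0.3101]
tcp_rot: [[0.964, 0.001, 0.268], [-0.268, 0.0, 0.964], [0.001, -1.0, 0.0]]
force: [1.6, -0.0, 0.7]
opening: 1.001
```

Call:
arm_command(translation=[[0.9, -0.27, -0.7], [0.9, -0.27, -0.7]], rotation=[[0, 0, 0], [0, 0, 0]], grip=[-1, -1])

```text
time_s: 2.0
position: [0.3859, 0.3075, 0.3318]
tcp_rot: [[0.963, 0.001, 0.268], [-0.268, 0.0, 0.963], [0.001, -1.0, 0.001]]
force: [0.1, 0.6, 0.1]
opening: 1.001
```

Call:
arm_command(translation=[[0.9, -0.27, -0.7], [0.9, -0.27, -0.7]], rotation=[[0, 0, 0], [0, 0, 0]], grip=[-1, -1])

```text
time_s: 2.2
position: [0.4403, 0.2342, 0.3534]
tcp_rot: [[0.963, 0.001, 0.268], [-0.268, 0.0, 0.963], [0.001, -1.0, 0.0]]
force: [0.2, 0.3, 0.1]
opening: 0.999
```

Run:
```python
from h import *
s=bot.read_state();print(s["time_s"],s["position"],s["joint_positions"].round(1))
c=eyes.capture("wrist");print(np.array(c["hand_eye"]).round(3),np.array(c["mtx"]).round())
c=cam("wrist");cv2.imwrite("pics/w1.png",c[0])
for k,z in dict(base=0,sleeve_rim=.087,pounder=.012,board=0,brush=0).items():
  for r in models.spot_point("wrist",k):
    p=np.array(r["point"])*[640,400];print(k,round(r["conf"],2),p.round(),onz(p,z,*c[1:]).round(3))
```

```text
2.2 [0.44030006 0.23423437 0.35341917] [ 15.2  13.3  91.3  -0.   75.3 -59.3]
[[-0.     0.971  0.239 -0.065]
 [ 0.001 -0.239  0.971 -0.141]
 [ 1.     0.    -0.001 -0.001]
 [ 0.     0.     0.     1.   ]] [[324.   0. 319.]
 [  0. 324. 200.]
 [  0.   0.   1.]]
base 0.91 [228. 273.] [0.584 0.032 0.   ]
sleeve_rim 0.6 [425. 296.] [0.657 0.325 0.087]
pounder 0.63 [345. 195.] [0.504 0.254 0.012]
board 0.56 [505. 144.] [ 0.495  0.507 -0.   ]
```

View pics/w1.png

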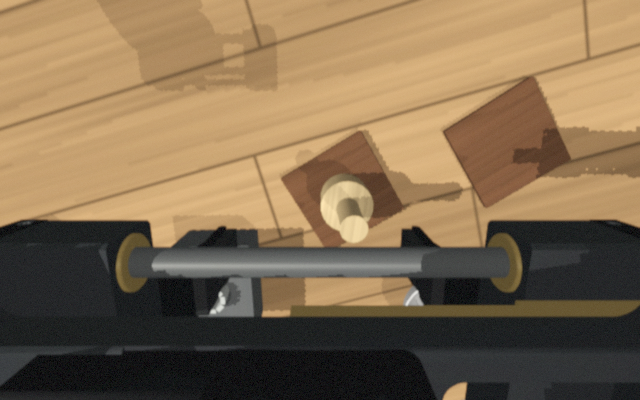

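Call:
arm_command(translation=[[0.86, 0, -0.9], [0.86, 0, -0.9]], rotation=[[0, 0, 0], [0, 0, 0]], grip=[-1, -1])

```text
time_s: 2.75
position: [0.4853, 0.15, 0.3524]
tcp_rot: [[0.965, -0.0, 0.261], [-0.261, 0.0, 0.965], [-0.0, -1.0, 0.0]]
force: [1.0, 0.7, -0.6]
opening: 1.002
```

Call:
arm_command(translation=[[0.86, 0, -0.9], [0.86, 0, -0.9]], rotation=[[0, 0, 0], [0, 0, 0]], grip=[-1, -1])

```text
time_s: 2.95
position: [0.5332, 0.0608, 0.3523]
tcp_rot: [[0.964, -0.001, 0.264], [-0.264, 0.0, 0.964], [-0.001, -1.0, 0.0]]
force: [1.1, 1.4, 0.2]
opening: 1.001
```

Call:
arm_command(translation=[[0.86, 0, -0.9], [0.86, 0, -0.9], [0.86, 0, -0.9], [0.86, 0, -0.9], [0.86, 0, -0.9]], rotation=[[0, 0.14, 0], [0, 0.28, 0], [0, 0.42, 0], [0, 0.56, 0], [0, 0.62, 0]], grip=[-1, -1, -1, -1, -1])

```text
time_s: 3.45
position: [0.58, -0.026, 0.3517]
tcp_rot: [[0.604, -0.002, 0.797], [-0.797, 0.001, 0.604], [-0.002, -1.0, -0.001]]
force: [-0.8, 0.2, 0.3]
opening: 1.002
```

Call:
arm_command(translation=[[0, 0, 0], [0, 0, 0], [0, 0, 0], [0, 0, 0], [0, 0, 0]], rotation=[[0, 0.14, 0], [0, 0.28, 0], [0, 0.42, 0], [0, 0.56, 0], [0, 0.62, 0]], grip=[-1, -1, -1, -1, -1])

```text
time_s: 3.95
position: [0.5798, -0.0252, 0.352]
tcp_rot: [[0.0, -0.001, 1.0], [-1.0, 0.0, 0.0], [-0.0, -1.0, -0.001]]
force: [0.3, 0.2, -0.5]
opening: 1.0
```

Run:
```python
from h import *
s=bot.read_state();print(s["time_s"],s["position"],s["joint_positions"].round(1));print(s["tcp_rot"].round(3))
c=cam("wrist");cv2.imwrite("pics/w2.png",c[0]);np.savez("w2.npz",K=c[1],R=c[2],t=c[3])
for k,z in dict(base=0,sleeve_rim=.087).items():
  for r in models.spot_point("wrist",k):
    p=np.array(r["point"])*[640,400];print(k,round(r["conf"],2),p.round(1),onz(p,z,*c[1:]).round(4))
cv2.imwrite("pics/w2c.png",cv2.resize(c[0][0:240,170:470],None,fx=2.5,fy=2.5,interpolation=cv2.INTER_CUBIC))
```

```text
3.95 [ 0.57981879 -0.02516833  0.35201588] [-13.5  20.7  80.6   0.   78.8 -13.5]
[[ 0.    -0.001  1.   ]
 [-1.     0.     0.   ]
 [-0.    -1.    -0.001]]
base 0.62 [321.5 125.1] [0.583  0.0315 0.    ]
sleeve_rim 0.63 [319.  128.5] [0.5794 0.0288 0.087 ]
```

View pics/w2c.png

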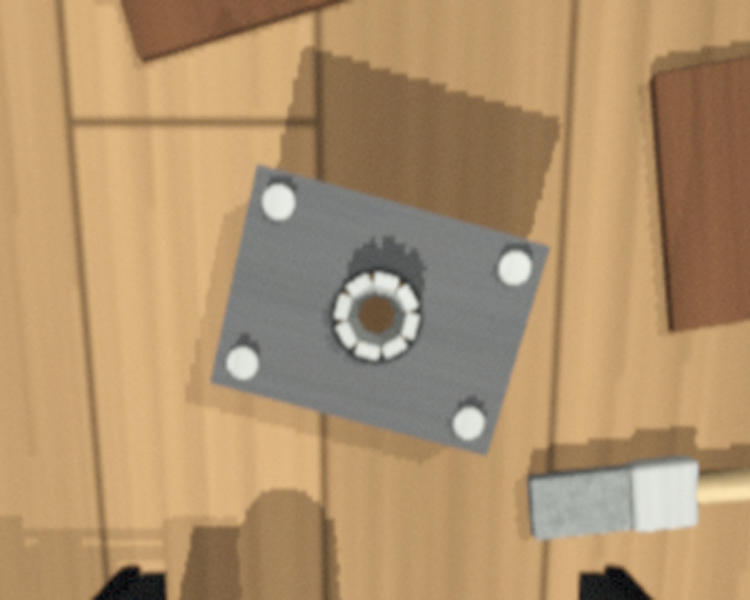

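The crop shows the base with corners at (260,165), (549,246), (487,455) and (213,380), and the sleeve rim centre at (377,315). Its long side is turned about −15°.

Run:
```python
from h import *
d=np.load("w2.npz");a=(d["K"],d["R"],d["t"])
f=lambda p,z:onz(np.array(p)/2.5+[170,0],z,*a)
C=np.array([f(p,.07) for p in[(260,165),(549,246),(487,455),(213,380)]])
B=np.array([f(p,.076) for p in[(279,201),(515,267),(469,423),(243,362)]])
for Q in(C,B):
  v=[Q[1]-Q[0],Q[2]-Q[3]];w=[Q[0]-Q[3],Q[1]-Q[2]]
  print(Q.mean(0).round(4),[np.degrees(np.arctan2(x[1],x[0])).round(2) for x in v],[(np.degrees(np.arctan2(x[1],x[0]))-90).round(2) for x in w],[np.linalg.norm(x).round(4) for x in v+w])
print(f((377,315),.087),f((376.5,314),.045))
```

```text
[0.5822 0.0314 0.07  ] [np.float64(-14.79), np.float64(-15.35)] [np.float64(-14.91), np.float64(-14.41)] [np.float64(0.1479), np.float64(0.1488), np.float64(0.1079), np.float64(0.1094)]
[0.5817 0.0314 0.076 ] [np.float64(-14.87), np.float64(-15.04)] [np.float64(-14.77), np.float64(-14.75)] [np.float64(0.12), np.float64(0.12), np.float64(0.08), np.float64(0.0803)]
[0.58160899 0.03180451 0.087     ] [0.58151867 0.03155994 0.045     ]
```

Call:
arm_command(translation=[[0.92, 0, -0.2], [0.92, 0, -0.2]], rotation=[[0, 0, 0], [0, 0, 0]], grip=[-1, -1])

```text
time_s: 4.3
position: [0.564, -0.1015, 0.3523]
tcp_rot: [[0.005, -0.001, 1.0], [-1.0, -0.001, 0.005], [0.001, -1.0, -0.001]]
force: [0.7, 0.4, 0.2]
opening: 1.001
```

Call:
arm_command(translation=[[0.92, 0, -0.2], [0.92, 0, -0.2]], rotation=[[0, 0, 0], [0, 0, 0]], grip=[-1, -1])

```text
time_s: 4.5
position: [0.5479, -0.1765, 0.3524]
tcp_rot: [[0.003, -0.0, 1.0], [-1.0, -0.001, 0.003], [0.001, -1.0, -0.0]]
force: [0.4, 0.1, 0.1]
opening: 0.994
```

Call:
arm_command(translation=[[0.92, 0, -0.2], [0.92, 0, -0.2]], rotation=[[0, 0, 0], [0, 0, 0]], grip=[-1, -1])

```text
time_s: 4.7
position: [0.532, -0.2505, 0.3523]
tcp_rot: [[0.002, -0.0, 1.0], [-1.0, -0.001, 0.002], [0.001, -1.0, -0.0]]
force: [1.3, -0.2, -0.2]
opening: 1.0
```

Call:
arm_command(translation=[[0.92, 0, -0.2], [0.92, 0, -0.2]], rotation=[[0, 0, 0], [0, 0, 0]], grip=[-1, -1])

```text
time_s: 4.9
position: [0.5161, -0.3243, 0.3523]
tcp_rot: [[0.002, -0.0, 1.0], [-1.0, -0.001, 0.002], [0.001, -1.0, -0.0]]
force: [0.5, 0.4, 0.1]
opening: 1.003
```

Call:
arm_command(translation=[[0.92, 0, -0.2], [0.92, 0, -0.2], [0.92, 0, -0.2], [0.92, 0, -0.2]], rotation=[[0, 0, 0], [0, 0, 0], [0, 0, 0], [0, 0, 0]], grip=[-1, -1, -1, -1])

```text
time_s: 5.3
position: [0.5008, -0.3947, 0.352]
tcp_rot: [[0.002, -0.001, 1.0], [-1.0, 0.002, 0.002], [-0.002, -1.0, -0.001]]
force: [-0.2, 0.5, -0.1]
opening: 1.0
```

Run:
```python
from h import *
s=bot.read_state();print(s["time_s"],s["position"],s["joint_positions"].round(1));print(s["tcp_rot"].round(3))
c=cam("wrist");np.savez("w3.npz",K=c[1],R=c[2],t=c[3])
for k,z in dict(fork_rest=.01,fork_notch=.14,block=0,disc_rest=.01).items():
  for r in models.spot_point("wrist",k):
    p=np.array(r["point"])*[640,400];print(k,round(r["conf"],2),p.round(1),onz(p,z,*c[1:]).round(4))
cv2.imwrite("pics/w3c.png",cv2.resize(c[0][0:240,170:470],None,fx=2.5,fy=2.5,interpolation=cv2.INTER_CUBIC))
```

```text
5.3 [ 0.5007994  -0.39474725  0.3519653 ] [-48.3  25.9  72.2   0.   82.  -48.4]
[[ 0.002 -0.001  1.   ]
 [-1.     0.002  0.002]
 [-0.002 -1.    -0.001]]
fork_rest 0.87 [313.  120.6] [ 0.4918 -0.3312  0.01  ]
fork_rest 0.55 [464.7 161.2] [ 0.7176 -0.3894  0.01  ]
fork_notch 0.64 [316.5 122.6] [ 0.4978 -0.333   0.14  ]
block 0.66 [314.8  80.2] [ 0.4943 -0.2748 -0.    ]
disc_rest 0.98 [315.6  37. ] [ 0.4955 -0.2202  0.01  ]
```

View pics/w3c.png

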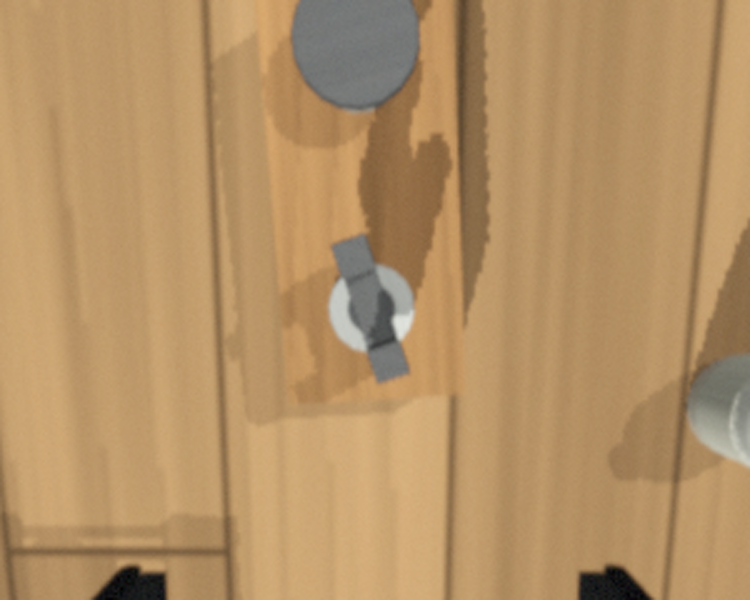

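The crop shows the fork: outer tip corners at (333,243), (365,235), (382,382) and (409,373), with the collar centred near (371,308). The disc rest above it is at (355,42). This is the right piece.

Run:
```python
from h import *
d=np.load("w3.npz");a=(d["K"],d["R"],d["t"])
f=lambda p,z:onz(np.array(p)/2.5+[170,0],z,*a)
C=np.array([f(p,.17) for p in[(333,243),(365,235),(382,382),(409,373)]])
print(C.mean(0).round(4)); 
for v in(C[0]-C[2],C[1]-C[3]): print(np.linalg.norm(v).round(4),np.degrees(np.arctan2(-v[0],v[1])).round(2))
for v in(C[1]-C[0],C[3]-C[2]): print(np.linalg.norm(v).round(4),np.degrees(np.arctan2(v[1],v[0])).round(2))
print(f((371,308.5),.088))
```

```text
[ 0.5006 -0.334   0.17  ]
0.0559 19.81
0.0548 18.53
0.0125 13.52
0.0112 18.5
[ 0.49975266 -0.33434878  0.088     ]
```

Call:
arm_command(translation=[[-0.4, 0.4, 0], [-0.76, 0.87, 0], [-0.76, 0.87, 0], [-0.76, 0.87, 0], [-0.76, 0.87, 0]], rotation=[[0, -0.12, 0], [0, -0.24, 0], [0, -0.315, 0], [0, -0.315, 0], [0, -0.315, 0]], grip=[-1, -1, -1, -1, -1])

```text
time_s: 6.05
position: [0.5018, -0.3349, 0.2841]
tcp_rot: [[0.325, 0.002, 0.946], [-0.946, -0.002, 0.325], [0.003, -1.0, 0.001]]
force: [-0.1, -0.4, 0.2]
opening: 1.003
```

```bash
cat > go.py <<'E'
import sys
from h import *
# go.py x y z yaw(tool z angle): prints shares needed from measured pose
T=np.array([float(v) for v in sys.argv[1:4]]);y=np.radians(float(sys.argv[4]))
s=bot.read_state();R=s["tcp_rot"];g=np.array([[np.sin(y),0,np.cos(y)],[-np.cos(y),0,np.sin(y)],[0,-1,0]])
print(s["time_s"],s["position"].round(4),"F",s["force"].round(1),"op",round(s["opening"],3),"j",s["joint_positions"].round(1))
print("t",((R.T@(T-s["position"]))/.08).round(3),"r",(np.degrees(cv2.Rodrigues(R.T@g)[0].ravel())/60).round(3))
E
python3 go.py .5003 -.334 .131 19
```

```text
6.05 [ 0.5018 -0.3349  0.2841] F [-0.1 -0.4  0.2] op 1.003 j [-44.3  26.1  82.8  -0.   70.9 -63.3]
t [-0.022  1.914 -0.016] r [-0.001 -0.001  0.003]
```

Call:
arm_command(translation=[[-0.02, 0.4, -0.02], [-0.02, 0.8, -0.02], [-0.02, 0.95, -0.02], [-0.02, 0.95, -0.02]], rotation=[[0, 0, 0], [0, 0, 0], [0, 0, 0], [0, 0, 0]], grip=[-1, -1, -1, -1])

```text
time_s: 6.45
position: [0.4984, -0.3337, 0.2061]
tcp_rot: [[0.324, -0.001, 0.946], [-0.946, 0.001, 0.324], [-0.002, -1.0, -0.001]]
force: [-0.1, -0.2, 0.6]
opening: 1.005
```

Call:
arm_command(translation=[[0, 0.3, 0], [0, 0.6, 0], [0, 0.8, 0], [0, 0.95, 0], [0, 0.95, 0]], rotation=[[0, 0, 0], [0, 0, 0], [0, 0, 0], [0, 0, 0], [0, 0, 0]], grip=[-1, -1, -1, -1, -1])

```text
time_s: 6.95
position: [0.4988, -0.3339, 0.1308]
tcp_rot: [[0.325, -0.0, 0.946], [-0.946, 0.0, 0.325], [-0.0, -1.0, -0.0]]
force: [-0.6, 0.0, -0.0]
opening: 1.003
```

```bash
python3 go.py .5003 -.334 .131 19
python3 - <<'E'
from h import *
c=cam("wrist");cv2.imwrite("pics/w4.png",c[0][:,100:540])
E
```

```text
6.95 [ 0.4988 -0.3339  0.1308] F [-0.6  0.  -0. ] op 1.003 j [-44.5  36.7  91.3  -0.   52.  -63.4]
t [ 0.007 -0.003  0.017] r [ 0.    -0.001 -0.   ]
```

View pics/w4.png

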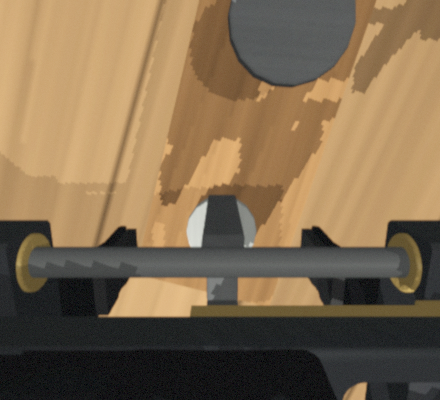

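The fork plate sits centred between the fingers (column 221 of the crop, about 321 in the full picture) and its edges are aligned. I'll close the gripper and lift.

Call:
arm_command(translation=[[0, 0, 0], [0, 0, 0], [0, 0, 0], [0, 0, 0], [0, 0, 0]], rotation=[[0, 0, 0], [0, 0, 0], [0, 0, 0], [0, 0, 0], [0, 0, 0]], grip=[1, 1, 1, 1, 1])

```text
time_s: 7.5
position: [0.4987, -0.3336, 0.1312]
tcp_rot: [[0.325, 0.0, 0.946], [-0.946, -0.0, 0.325], [0.0, -1.0, 0.0]]
force: [-0.5, -0.2, 0.1]
opening: 0.633
```

Call:
arm_command(translation=[[0, 0, 0], [0, 0, 0], [0, 0, 0], [0, 0, 0], [0, 0, 0]], rotation=[[0, 0, 0], [0, 0, 0], [0, 0, 0], [0, 0, 0], [0, 0, 0]], grip=[1, 1, 1, 1, 1])

```text
time_s: 8.0
position: [0.4997, -0.3333, 0.1311]
tcp_rot: [[0.325, 0.002, 0.946], [-0.946, 0.0, 0.325], [0.001, -1.0, 0.002]]
force: [3.2, 1.6, -0.2]
opening: 0.224
```

Call:
arm_command(translation=[[0, -0.1, 0], [0, -0.3, 0], [0, -0.6, 0], [0, -0.95, 0], [0, -0.95, 0]], rotation=[[0, 0, 0], [0, 0, 0], [0, 0, 0], [0, 0, 0], [0, 0, 0]], grip=[1, 1, 1, 1, 1])

```text
time_s: 8.5
position: [0.4996, -0.335, 0.2099]
tcp_rot: [[0.326, 0.004, 0.946], [-0.946, -0.005, 0.326], [0.006, -1.0, 0.002]]
force: [0.9, -0.9, -6.5]
opening: 0.227
```

Call:
arm_command(translation=[[0, -0.4, 0], [0, -0.8, 0], [0, -0.95, 0], [0, -0.95, 0]], rotation=[[0, 0, 0], [0, 0, 0], [0, 0, 0], [0, 0, 0]], grip=[1, 1, 1, 1])

```text
time_s: 8.9
position: [0.4989, -0.334, 0.2834]
tcp_rot: [[0.325, 0.001, 0.946], [-0.946, -0.002, 0.325], [0.002, -1.0, 0.001]]
force: [0.8, 0.6, -6.4]
opening: 0.227
```

```bash
python3 go.py .5815 .0315 .28 -15;python3 - <<'E'
from h import *
c=cam("wrist")
cv2.imwrite("pics/w5.png",c[0][60:400,160:480])
E
```

```text
8.9 [ 0.4989 -0.334   0.2834] F [ 0.8  0.6 -6.4] op 0.227 j [-44.5  25.9  83.3  -0.   70.7 -63.4]
t [-3.985  0.035  2.463] r [-0.001  0.566  0.002]
```

View pics/w5.png

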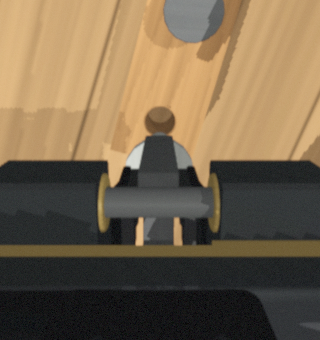

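Fork lifted, with about 0.65 kg on the wrist. I'll carry it over the base.

Call:
arm_command(translation=[[-0.3, 0, 0.18], [-0.7, 0, 0.43], [-0.8, 0, 0.49]], rotation=[[0, 0, 0], [0, 0, 0], [0, 0, 0]], grip=[1, 1, 1])

```text
time_s: 9.25
position: [0.5132, -0.2551, 0.2795]
tcp_rot: [[0.327, -0.006, 0.945], [-0.945, 0.008, 0.327], [-0.01, -1.0, -0.003]]
force: [-1.0, 1.4, -6.9]
opening: 0.222
```

Call:
arm_command(translation=[[-0.4, 0, 0.25], [-0.8, 0, 0.49]], rotation=[[0, 0, 0], [0, 0, 0]], grip=[1, 1])

```text
time_s: 9.45
position: [0.5302, -0.1861, 0.2803]
tcp_rot: [[0.324, -0.004, 0.946], [-0.946, 0.002, 0.324], [-0.003, -1.0, -0.003]]
force: [0.5, -0.3, -5.7]
opening: 0.22
```

Call:
arm_command(translation=[[-0.4, 0, 0.25], [-0.8, 0, 0.49]], rotation=[[0, 0, 0], [0, 0, 0]], grip=[1, 1])

```text
time_s: 9.65
position: [0.5462, -0.1121, 0.2803]
tcp_rot: [[0.325, -0.005, 0.946], [-0.946, 0.002, 0.325], [-0.003, -1.0, -0.004]]
force: [0.8, 0.4, -7.1]
opening: 0.224
```

Call:
arm_command(translation=[[-0.4, 0, 0.25], [-0.8, 0, 0.49]], rotation=[[0, 0, 0], [0, 0, 0]], grip=[1, 1])

```text
time_s: 9.85
position: [0.5625, -0.0388, 0.2803]
tcp_rot: [[0.325, -0.005, 0.946], [-0.946, 0.001, 0.325], [-0.002, -1.0, -0.004]]
force: [0.2, -0.4, -6.5]
opening: 0.224
```

Call:
arm_command(translation=[[-0.3, 0, 0.2], [-0.6, 0, 0.37], [-0.8, 0, 0.49], [-0.8, 0, 0.49], [-0.8, 0, 0.49]], rotation=[[0, 0.12, 0], [0, 0.24, 0], [0, 0.36, 0], [0, 0.48, 0], [0, 0.566, 0]], grip=[1, 1, 1, 1, 1])

```text
time_s: 10.35
position: [0.5784, 0.0337, 0.2801]
tcp_rot: [[-0.261, -0.005, 0.965], [-0.965, 0.0, -0.261], [0.001, -1.0, -0.005]]
force: [0.2, -0.5, -7.1]
opening: 0.224
```

```bash
python3 go.py .5817 .0324 .215 -15
```

```text
10.35 [0.5784 0.0337 0.2801] F [ 0.2 -0.5 -7.1] op 0.224 j [-7.7 24.6 86.2 -0.  69.6  7.4]
t [0.005 0.813 0.048] r [ 0.005 -0.002  0.001]
```

Call:
arm_command(translation=[[0, 0.3, 0.045], [0, 0.6, 0.045], [0, 0.81, 0.045], [0, 0.81, 0.045]], rotation=[[0, 0, 0], [0, 0, 0], [0, 0, 0], [0, 0, 0]], grip=[1, 1, 1, 1])

```text
time_s: 10.75
position: [0.5796, 0.0321, 0.213]
tcp_rot: [[-0.258, -0.012, 0.966], [-0.966, 0.001, -0.258], [0.002, -1.0, -0.012]]
force: [-0.3, -0.0, -7.4]
opening: 0.225
```

```bash
python3 go.py .5817 .0324 .165 -15;python3 - <<'E'
from h import *
c=cam("scene");a=c[1:]
x0,y0=270,130
im=cv2.resize(c[0][y0:y0+110,x0:x0+110],None,fx=5,fy=5,interpolation=cv2.INTER_CUBIC)
s=bot.read_state();ax=s["position"]+.0009*s["tcp_rot"][:,0]
for P,col in[((.5815,.0317,.087),(0,0,255)),(ax+[0,0,-.121],(0,255,0)),((.5815,.0317,.07),(255,0,0)),(ax+[0,0,-.047],(0,255,255))]:
    p=proj([P],*a)[0];q=((p-[x0,y0])*5).astype(int);cv2.circle(im,tuple(int(v) for v in q),4,col,1);print(p.round(1))
cv2.imwrite("pics/s6.png",im)
E
```

```text
10.75 [0.5796 0.0321 0.213 ] F [-0.3 -0.  -7.4] op 0.225 j [-7.8 29.2 90.  -0.  61.4  7.1]
t [-0.011  0.6    0.031] r [0.011 0.    0.002]
[321.8 195.1]
[321.7 193.2]
[321.9 199.2]
[321.3 174.4]
```

View pics/s6.png

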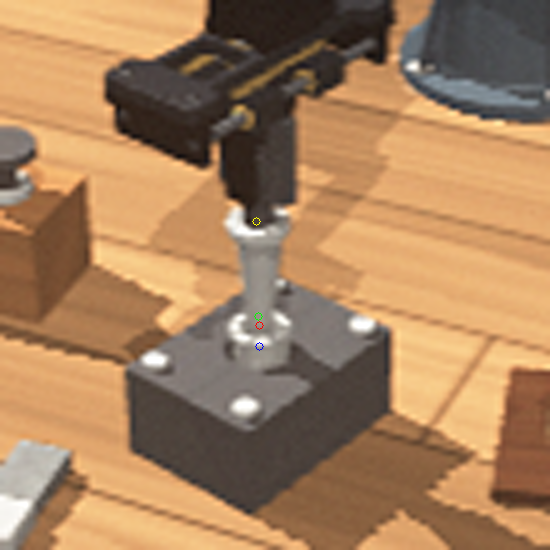

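The picture shows the shank tip just over the sleeve, axes matching to about 1 px (rim at crop (259,325)). I'll lower it gently.

Call:
arm_command(translation=[[-0.01, 0.12, 0.03], [-0.01, 0.24, 0.03], [-0.01, 0.36, 0.03], [-0.01, 0.48, 0.03], [-0.01, 0.56, 0.03]], rotation=[[0.01, 0, 0], [0.01, 0, 0], [0.01, 0, 0], [0.01, 0, 0], [0.01, 0, 0]], grip=[1, 1, 1, 1, 1])

```text
time_s: 11.3
position: [0.596, 0.0308, 0.1851]
tcp_rot: [[-0.258, 0.038, 0.965], [-0.966, -0.006, -0.258], [-0.004, -0.999, 0.038]]
force: [-1.3, 0.9, 50.4]
opening: 0.238
```

Call:
arm_command(translation=[[0, 0.02, 0], [0, 0.04, 0], [0, 0.04, 0]], rotation=[[0, 0, 0], [0, 0, 0], [0, 0, 0]], grip=[1, 1, 1])

```text
time_s: 11.6
position: [0.5974, 0.0305, 0.1844]
tcp_rot: [[-0.258, 0.042, 0.965], [-0.966, -0.007, -0.258], [-0.004, -0.999, 0.042]]
force: [-3.4, 0.3, 46.1]
opening: 0.241
```

```bash
python3 go.py .5817 .0324 .158 -15
```

```text
11.6 [0.5974 0.0305 0.1844] F [-3.4  0.3 46.1] op 0.241 j [-7.7 31.6 91.1 -0.1 54.9  7.3]
t [ 0.029  0.322 -0.21 ] r [-0.04   0.001 -0.004]
```

Run:
```python
from h import *
c=cam("scene")
x0,y0=270,130
A=cv2.resize(c[0][y0:y0+100,x0:x0+100],None,fx=5,fy=5,interpolation=cv2.INTER_CUBIC)
c=cam("top")
B=cv2.resize(c[0][190:260,290:360],(300,300),interpolation=cv2.INTER_CUBIC)
B=cv2.copyMakeBorder(B,0,200,0,0,cv2.BORDER_CONSTANT)
cv2.imwrite("pics/s7.png",np.hstack([A,B]))
```

```text
(no output)
```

View pics/s7.png

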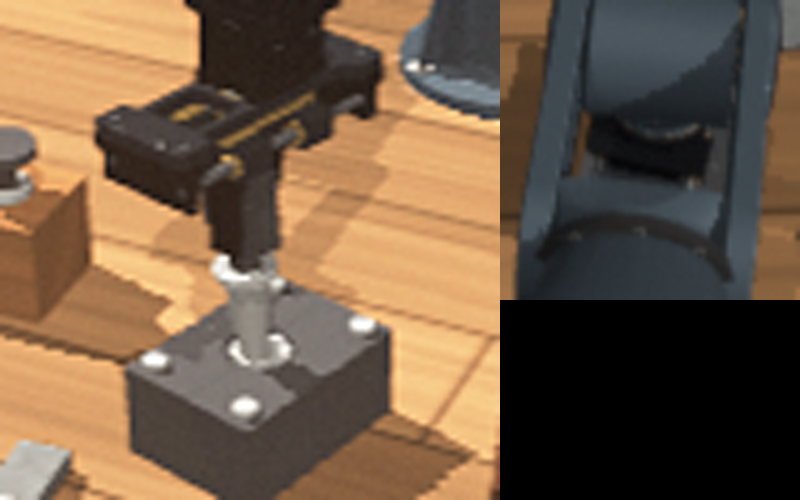

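The picture shows the sleeve rim now almost level with the base top and the rest leaning. The rest caught in the bore at about 50 N and pushed the sleeve down. I'll unload it slowly and check the force to see what can be put right.

Call:
arm_command(translation=[[0, -0.08, 0], [0, -0.16, 0], [0, -0.2, 0], [0, -0.2, 0]], rotation=[[0, 0, 0], [0, 0, 0], [0, 0, 0], [0, 0, 0]], grip=[1, 1, 1, 1])

```text
time_s: 12.1
position: [0.5844, 0.0323, 0.1851]
tcp_rot: [[-0.258, 0.007, 0.966], [-0.966, -0.002, -0.258], [0.0, -1.0, 0.007]]
force: [0.1, -0.1, -5.2]
opening: 0.235
```

```bash
python3 go.py .5817 .0324 .158 -15
python3 - <<'E'
from h import *
c=cam("scene")
x0,y0=270,130
A=cv2.resize(c[0][y0:y0+100,x0:x0+100],None,fx=6,fy=6,interpolation=cv2.INTER_CUBIC)
cv2.imwrite("pics/s8.png",A)
E
```

```text
12.1 [0.5844 0.0323 0.1851] F [ 0.1 -0.1 -5.2] op 0.235 j [-7.7 31.3 91.5 -0.1 56.8  7.3]
t [ 0.007  0.339 -0.036] r [-0.007  0.     0.   ]
```

View pics/s8.png

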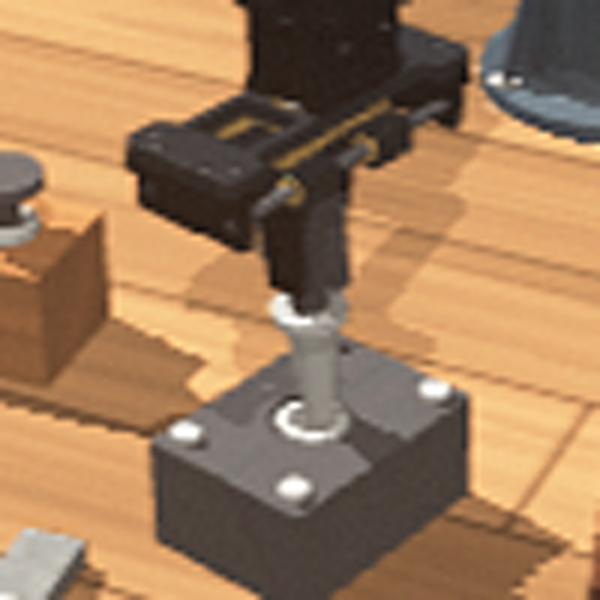

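The rest now stands askew in the fingers, with its foot about 6 mm to image-right of the bore centre. I'll lift clear and view its lean from two yaw angles in one montage.

Call:
arm_command(translation=[[0, -0.1, 0], [0, -0.3, 0], [0, -0.5, 0], [0, -0.5, 0]], rotation=[[0, 0, 0], [0, 0, 0], [0, 0, 0], [0, 0, 0]], grip=[1, 1, 1, 1])

```text
time_s: 12.55
position: [0.5866, 0.0321, 0.2276]
tcp_rot: [[-0.258, 0.014, 0.966], [-0.966, -0.003, -0.258], [-0.001, -1.0, 0.014]]
force: [0.8, -0.1, -6.4]
opening: 0.239
```

```bash
cat > sv.py <<'E'
import sys;from h import *
s=bot.read_state();c=cam("scene")
np.savez(sys.argv[1],im=c[0],K=c[1],R=c[2],t=c[3],p=s["position"],T=s["tcp_rot"])
E
python3 sv.py a1.npz; python3 go.py .5817 .0324 .213 -15
```

```text
12.6 [0.5858 0.0321 0.2264] F [-0.7  0.1 -7. ] op 0.24 j [-7.7 28.2 89.3 -0.1 61.8  7.3]
t [ 0.01   0.167 -0.052] r [-0.011  0.    -0.   ]
```

Call:
arm_command(translation=[[0, 0, 0], [0, 0, 0], [0, 0, 0], [0, 0, 0], [0, 0, 0]], rotation=[[0, 0.1, 0], [0, 0.24, 0], [0, 0.38, 0], [0, 0.52, 0], [0, 0.66, 0]], grip=[1, 1, 1, 1, 1])

```text
time_s: 13.1
position: [0.5842, 0.0323, 0.2244]
tcp_rot: [[-0.818, 0.006, 0.575], [-0.575, -0.002, -0.818], [-0.004, -1.0, 0.006]]
force: [0.0, -0.4, -6.2]
opening: 0.237
```

Call:
arm_command(translation=[[0, 0, 0], [0, 0, 0], [0, 0, 0], [0, 0, 0], [0, 0, 0]], rotation=[[0, 0.14, 0], [0, 0.28, 0], [0, 0.34, 0], [0, 0.34, 0], [0, 0.34, 0]], grip=[1, 1, 1, 1, 1])

```text
time_s: 13.6
position: [0.5846, 0.0322, 0.225]
tcp_rot: [[-0.965, 0.008, 0.261], [-0.261, -0.002, -0.965], [-0.007, -1.0, 0.004]]
force: [-0.4, -0.7, -6.6]
opening: 0.234
```

```bash
python3 sv.py a2.npz; python3 go.py .5817 .0324 .213 -15
python3 - <<'E'
import numpy as np,cv2
o=[]
for f in("a1.npz","a2.npz"):
    d=np.load(f);o.append(cv2.resize(d["im"][150:225,295:345],None,fx=8,fy=8,interpolation=cv2.INTER_CUBIC))
cv2.imwrite("pics/m9.png",np.hstack(o))
E
```

```text
13.65 [0.5848 0.0322 0.2252] F [ 0.7 -0.4 -6.5] op 0.24 j [-7.7 28.3 89.4 -0.1 61.8 67.2]
t [ 0.038  0.153 -0.013] r [-0.008 -0.998 -0.004]
```

View pics/m9.png

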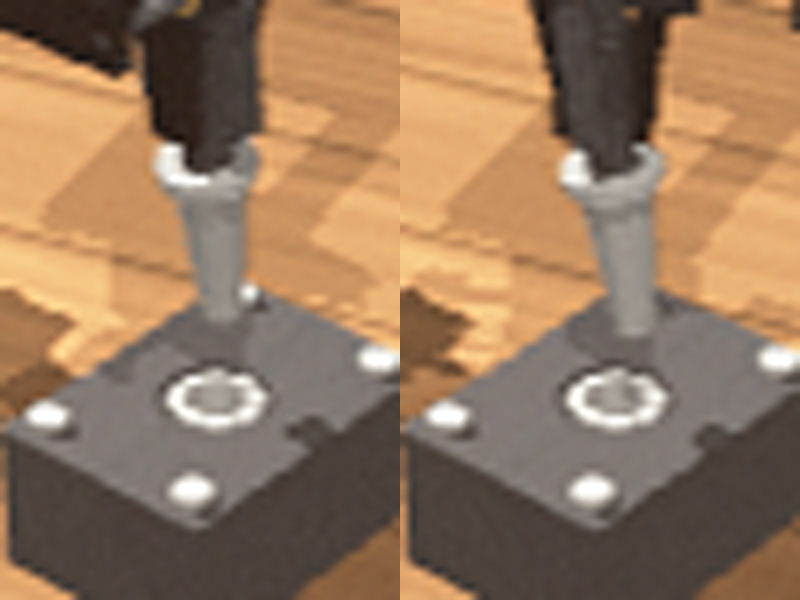

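The montage shows the sleeve flush. View 1 has the collar at (207,168) and the foot at (222,313). View 2 has the collar at (212,172) and the foot at (235,326). I'll fit the rest's pose in the hand.

Run:
```python
from h import *
from scipy.optimize import least_squares
D=[np.load(f) for f in("a1.npz","a2.npz")]
M=[[(207,168),(222,313)],[(212,172),(235,326)]]
def pts(u):
    ox,s,a,b=u; d=np.array([a,1,b]);d/=np.linalg.norm(d);o=np.array([ox,.003,0])
    return o+s*d,o+(s+.074)*d
def res(u,full=0):
    r=[]
    for d,m in zip(D,M):
        P=[d["p"]+d["T"]@q for q in pts(u)]
        r.append((proj(P,d["K"],d["R"],d["t"])-(np.array(m)/8+[295,150])).ravel())
    return np.concatenate(r+[[u[0]*200,(u[1]-.044)*100]])
q=least_squares(res,[0,.044,0,0]);print("ox,s,a,b",q.x.round(4),"deg",np.degrees(q.x[2:]).round(1),"res",q.fun.round(2))
print("tip tool",pts(q.x)[1].round(4))
for d in D:print((d["p"]+d["T"]@pts(q.x)[1]).round(4))
print("base check",proj([(.5817,.0317,.07)],D[0]["K"],D[0]["R"],D[0]["t"]),np.array([216,399])/8+[295,150])
```

```text
ox,s,a,b [ 0.0004  0.0413  0.004  -0.0851] deg [ 0.2 -4.9] res [ 0.27 -0.24 -0.2   0.02  0.55  0.13 -0.18  0.13  0.09 -0.27]
tip tool [ 0.0009  0.1179 -0.0098]
[0.5786 0.0334 0.1096]
[0.5821 0.0412 0.1071]
base check [[321.89202835 199.26354986]] [322.    199.875]
```

Call:
arm_command(translation=[[0, 0, 0], [0, 0, 0], [0, 0, 0], [0, 0, 0], [0, 0, 0]], rotation=[[0, -0.14, 0], [0, -0.28, 0], [0, -0.42, 0], [0, -0.56, 0], [0, -0.7, 0]], grip=[1, 1, 1, 1, 1])

```text
time_s: 14.15
position: [0.5851, 0.0322, 0.2258]
tcp_rot: [[-0.538, 0.009, 0.843], [-0.843, -0.003, -0.538], [-0.003, -1.0, 0.009]]
force: [0.3, -0.4, -6.2]
opening: 0.238
```

Call:
arm_command(translation=[[0, 0, 0], [0, 0, 0], [0, 0, 0], [0, 0, 0]], rotation=[[0, -0.14, 0], [0, -0.28, 0], [0, -0.3, 0], [0, -0.3, 0]], grip=[1, 1, 1, 1])

```text
time_s: 14.55
position: [0.5852, 0.0322, 0.2259]
tcp_rot: [[-0.26, 0.01, 0.965], [-0.966, -0.003, -0.26], [0.0, -1.0, 0.01]]
force: [-0.0, -0.5, -6.5]
opening: 0.237
```

Call:
arm_command(translation=[[0, 0, 0], [0, 0, 0], [0, 0, 0]], rotation=[[0.075, 0, 0], [0.075, 0, 0], [0.075, 0, 0]], grip=[1, 1, 1])

```text
time_s: 14.85
position: [0.5848, 0.0324, 0.2261]
tcp_rot: [[-0.259, 0.084, 0.962], [-0.966, -0.022, -0.258], [-0.0, -0.996, 0.087]]
force: [0.4, -0.6, -6.8]
opening: 0.241
```

```bash
cat > tip.py <<'E'
from h import *
s=bot.read_state();R=s["tcp_rot"];d=np.array([.004,1,-.0851]);d/=np.linalg.norm(d)
print(s["time_s"],"pos",s["position"].round(4),"F",s["force"].round(1),"op",round(s["opening"],3))
tip=s["position"]+R@np.array([.0009,.1179,-.0098])
print("axis",(R@d).round(3),"tip",tip.round(4),"shift share to centre",(R.T@(np.array([.5817,.0317,tip[2]])-tip)/.08).round(3),"world down share per 80mm",(R.T@[0,0,-1]).round(3))
E
python3 tip.py
```

```text
14.85 pos [0.5848 0.0324 0.2261] F [ 0.4 -0.6 -6.8] op 0.241
axis [ 0.001 -0.004 -1.   ] tip [0.585  0.0314 0.1078] shift share to centre [ 0.007 -0.004 -0.04 ] world down share per 80mm [ 0.     0.996 -0.087]
```

Call:
arm_command(translation=[[0.01, 0.12, -0.05], [0.01, 0.25, -0.062], [0.01, 0.37, -0.073], [0.01, 0.5, -0.084], [0.01, 0.5, -0.084]], rotation=[[0, 0, 0], [0, 0, 0], [0, 0, 0], [0, 0, 0], [0, 0, 0]], grip=[1, 1, 1, 1, 1])

```text
time_s: 15.35
position: [0.5807, 0.0323, 0.1832]
tcp_rot: [[-0.259, 0.081, 0.963], [-0.966, -0.022, -0.258], [0.001, -0.996, 0.084]]
force: [-0.3, -1.1, -6.0]
opening: 0.237
```

Call:
arm_command(translation=[[0, 0.05, -0.004], [0, 0.1, -0.009], [0, 0.15, -0.013], [0, 0.2, -0.017]], rotation=[[0, 0, 0], [0, 0, 0], [0, 0, 0], [0, 0, 0]], grip=[1, 1, 1, 1])

```text
time_s: 15.75
position: [0.5824, 0.0322, 0.1696]
tcp_rot: [[-0.258, 0.086, 0.962], [-0.966, -0.023, -0.257], [-0.0, -0.996, 0.089]]
force: [-0.2, 0.6, -6.7]
opening: 0.233
```

```bash
python3 tip.py
```

```text
15.75 pos [0.5824 0.0322 0.1696] F [-0.2  0.6 -6.7] op 0.233
axis [ 0.003 -0.005 -1.   ] tip [0.5829 0.0311 0.0513] shift share to centre [-0.003 -0.001 -0.016] world down share per 80mm [ 0.     0.996 -0.089]
```

Call:
arm_command(translation=[[0, 0.06, -0.02], [0, 0.12, -0.025], [0, 0.18, -0.03], [0, 0.24, -0.035], [0, 0.24, -0.035]], rotation=[[0, 0, 0], [0, 0, 0], [0, 0, 0], [0, 0, 0], [0, 0, 0]], grip=[1, 1, 1, 1, 1])

```text
time_s: 16.25
position: [0.5813, 0.0324, 0.1496]
tcp_rot: [[-0.258, 0.086, 0.962], [-0.966, -0.023, -0.257], [-0.0, -0.996, 0.089]]
force: [0.5, 0.5, -8.2]
opening: 0.233
```

```bash
python3 tip.py
```

```text
16.25 pos [0.5813 0.0324 0.1496] F [ 0.5  0.5 -8.2] op 0.233
axis [ 0.003 -0.005 -1.   ] tip [0.5817 0.0314 0.0313] shift share to centre [-0.004 -0.    -0.001] world down share per 80mm [ 0.     0.996 -0.089]
```

Call:
arm_command(translation=[[0, 0.04, -0.004], [0, 0.08, -0.007], [0, 0.12, -0.011], [0, 0.15, -0.013], [0, 0.15, -0.013]], rotation=[[0, 0, 0], [0, 0, 0], [0, 0, 0], [0, 0, 0], [0, 0, 0]], grip=[1, 1, 1, 1, 1])

```text
time_s: 16.75
position: [0.5815, 0.0324, 0.1388]
tcp_rot: [[-0.258, 0.087, 0.962], [-0.966, -0.023, -0.257], [-0.0, -0.996, 0.09]]
force: [-0.2, -0.4, -1.8]
opening: 0.236
```

```bash
python3 tip.py
```

```text
16.75 pos [0.5815 0.0324 0.1388] F [-0.2 -0.4 -1.8] op 0.236
axis [ 0.004 -0.005 -1.   ] tip [0.5821 0.0314 0.0205] shift share to centre [-0.003 -0.001 -0.006] world down share per 80mm [ 0.     0.996 -0.09 ]
```

The rest is fully seated: foot at 20.5 mm, which agrees with a sleeve already home. I'll try to bring the sleeve back up by wedging the taper with a firm push and then pulling straight up.

Call:
arm_command(translation=[[0, 0.06, -0.03], [0, 0.12, -0.08], [0, 0.18, -0.12], [0, 0.24, -0.16], [0, 0.24, -0.16]], rotation=[[0, 0, 0], [0, 0, 0], [0, 0, 0], [0, 0, 0], [0, 0, 0]], grip=[1, 1, 1, 1, 1])

```text
time_s: 17.25
position: [0.5801, 0.0337, 0.1281]
tcp_rot: [[-0.258, 0.112, 0.96], [-0.966, -0.027, -0.256], [-0.003, -0.993, 0.115]]
force: [-2.4, -1.0, 41.4]
opening: 0.247
```

Call:
arm_command(translation=[[0, -0.12, 0.08], [0, -0.24, 0.16]], rotation=[[0, 0, 0], [0, 0, 0]], grip=[1, 1])

```text
time_s: 17.45
position: [0.5802, 0.0332, 0.1359]
tcp_rot: [[-0.26, 0.083, 0.962], [-0.966, -0.021, -0.259], [-0.001, -0.996, 0.086]]
force: [5.0, 4.5, -33.7]
opening: 0.244
```

Call:
arm_command(translation=[[0, -0.05, 0]], rotation=[[0, 0, 0]], grip=[1])

```text
time_s: 17.55
position: [0.58, 0.0334, 0.1389]
tcp_rot: [[-0.259, 0.083, 0.962], [-0.966, -0.021, -0.259], [-0.001, -0.996, 0.085]]
force: [8.8, 2.3, -30.8]
opening: 0.243
```

Call:
arm_command(translation=[[0, -0.05, 0]], rotation=[[0, 0, 0]], grip=[1])

```text
time_s: 17.65
position: [0.58, 0.0334, 0.1421]
tcp_rot: [[-0.259, 0.083, 0.962], [-0.966, -0.021, -0.258], [-0.001, -0.996, 0.086]]
force: [9.7, 1.9, -31.8]
opening: 0.238
```

Call:
arm_command(translation=[[0, -0.05, 0]], rotation=[[0, 0, 0]], grip=[1])

```text
time_s: 17.75
position: [0.58, 0.0333, 0.1459]
tcp_rot: [[-0.259, 0.084, 0.962], [-0.966, -0.021, -0.259], [-0.001, -0.996, 0.086]]
force: [9.5, 1.3, -30.5]
opening: 0.244
```

```bash
python3 tip.py
```

```text
17.75 pos [0.58   0.0333 0.1459] F [  9.5   1.3 -30.5] op 0.244
axis [ 0.001 -0.003 -1.   ] tip [0.5802 0.0325 0.0276] shift share to centre [0.005 0.002 0.021] world down share per 80mm [ 0.001  0.996 -0.086]
```

```bash
python3 sv.py a3.npz
python3 - <<'E'
from h import *
d=np.load("a3.npz");a=(d["K"],d["R"],d["t"])
for r in models.spot_point("scene","sleeve_rim")+models.spot_point("scene","fork_rest"):print(r["conf"],np.array(r["point"])*[640,400])
print([proj([(.5817,.0317,z)],*a)[0].round(1) for z in(.07,.08,.087)])
# brightness columns around sleeve: compare initial scene0, a1(flush), now
s0=cv2.imread("pics/scene0.png")
a1=np.load("a1.npz")["im"]
for n,im in(("start",s0),("flush",a1),("now",d["im"])):
    g=cv2.cvtColor(im,cv2.COLOR_BGR2GRAY)
    print(n);print(g[186:208,314:331])
E
```

```text
0.63 [322.112 194.8  ]
0.53 [324.288 208.2  ]
[array([321.9, 199.3]), array([321.8, 196.8]), array([321.8, 195.1])]
start
[[195 195 194 197 199 200 182 134 197 253 252 253 231 136 149 181 188]
 [199 200 202 199 189 152 130 112 149 208 224 214 161  91 116 118 133]
 [199 202 205 196 147 115 118 118 119 127 142 137  87  67  91 117 117]
 [196 189 148 116 116 116 118 118 115 117 118 117 115 119 120 122 120]
 [196 146 114 116 116 116 119 117 116 114 118 118 119 116 117 119 118]
 [119 116 115 116 114 111 110 110 112 111 112 114 115 117 119 118 119]
 [114 119 113 132 156 181 241 254 236 205 210 204 136 111 115 116 115]
 [120 111 154 237 249 189 154 163 156 166 212 246 233 138 112 113 116]
 [116 134 206 223 161 139 148 155 155 146 143 182 235 228 132 112 118]
 [115 158 237 240 155 137 151 154 156 146 137 175 231 237 166 114 118]
 [117 139 193 215 179 135 147 154 153 143 162 228 239 186 120 114 115]
 [118 119 165 240 255 246 203 196 213 196 214 247 208 148 121 120 119]
 [110  87  99 146 191 178 177 241 240 216 170 150 129 113  90 111 121]
 [104  63  91 127 127 127 137 145 142 144 136 128 125 1
[... 3020 characters left out ...]
104 174 234 239 204 177 177 170 150 146 137 119  94 113 123]
 [ 91  58  92 132 134 135 137 146 152 147 143 134 129 111  64  67 100]
 [ 99  73  97 141 131 131 142 148 149 148 143 137 131 111  68  71  77]
 [111  95  83 125 134 133 143 151 150 149 147 134 127  96  69  76  79]
 [126 117 115 125 133 137 149 158 152 148 139 137 124  98  77  80  78]
 [125 121 116 123 126 131 139 136 134 126 107  97  76  75  78  80  81]
 [121 122 122 124 121 123 122 125 108  74  73  77  77  77  78  77  76]
 [119 120 121 124 123 123 122 125 122 122 125 110  74  76  77  78  75]
 [123 124 121 125 124 126 123 123 122 125 123 127 124 107  75  77  78]
 [123 123 124 121 123 120 121 122 123 123 122 125 123 126 109  71  75]]
```

It worked. The rim's image rows are back where they were at the start (front edge at row 197–198, as in the first picture; flush was 201–202). The steady 30 N pull also fits the sleeve sliding up. I'll unload gently and then let go.

Call:
arm_command(translation=[[0, 0.02, 0], [0, 0.04, 0], [0, 0.05, 0]], rotation=[[0, 0, 0], [0, 0, 0], [0, 0, 0]], grip=[1, 1, 1])

```text
time_s: 18.2
position: [0.5803, 0.0333, 0.1462]
tcp_rot: [[-0.259, 0.085, 0.962], [-0.966, -0.022, -0.258], [-0.001, -0.996, 0.088]]
force: [0.5, 4.6, -1.6]
opening: 0.244
```

```bash
python3 tip.py
```

```text
18.2 pos [0.5803 0.0333 0.1462] F [ 0.5  4.6 -1.6] op 0.244
axis [ 0.003 -0.004 -1.   ] tip [0.5807 0.0324 0.0279] shift share to centre [0.005 0.001 0.014] world down share per 80mm [ 0.001  0.996 -0.088]
```

Call:
arm_command(translation=[[0, 0, 0], [0, 0, 0], [0, 0, 0], [0, 0, 0], [0, 0, 0]], rotation=[[0, 0, 0], [0, 0, 0], [0, 0, 0], [0, 0, 0], [0, 0, 0]], grip=[0.3, 0, -0.3, -0.3, -0.3])

```text
time_s: 18.7
position: [0.5807, 0.0323, 0.1467]
tcp_rot: [[-0.259, 0.087, 0.962], [-0.966, -0.023, -0.257], [0.0, -0.996, 0.09]]
force: [0.4, 0.1, -0.4]
opening: 0.602
```

Call:
arm_command(translation=[[0, -0.1, 0.008], [0, -0.3, 0.025], [0, -0.6, 0.05], [0, -1, 0.088], [0, -1, 0.088]], rotation=[[0, 0, 0], [0, 0, 0], [0, 0, 0], [0, 0, 0], [0, 0, 0]], grip=[-0.3, -0.3, -0.3, -0.3, -0.3])

```text
time_s: 19.2
position: [0.5835, 0.0323, 0.2316]
tcp_rot: [[-0.258, 0.096, 0.961], [-0.966, -0.024, -0.257], [-0.001, -0.995, 0.099]]
force: [-0.1, 0.8, 0.3]
opening: 0.649
```

```bash
python3 sv.py a4.npz; python3 go.py .507 .254 .24 -15
python3 - <<'E'
from h import *
d=np.load("a4.npz");a=(d["K"],d["R"],d["t"])
for k in("sleeve_rim","fork_notch","pounder"):
  for r in models.spot_point("scene",k):print(k,r["conf"],np.array(r["point"])*[640,400])
print([proj([(.5817,.0317,z)],*a)[0].round(1) for z in(.07,.087,.157,.167)])
g=cv2.cvtColor(d["im"],cv2.COLOR_BGR2GRAY);print(g[184:203,314:331])
E
```

```text
19.25 [0.5821 0.0324 0.2295] F [-0.5  0.4 -0.9] op 0.649 j [-7.5 26.2 92.9 -0.8 55.5  8. ]
t [-2.433 -0.283 -1.603] r [-0.091  0.    -0.001]
sleeve_rim 0.39 [319.808 193.12 ]
sleeve_rim 0.15 [318.784 173.   ]
fork_notch 0.54 [321.792 173.52 ]
pounder 0.95 [390.976 219.2  ]
pounder 0.43 [321.216 175.6  ]
[array([321.9, 199.3]), array([321.8, 195.1]), array([321.4, 177.4]), array([321.4, 174.8])]
[[155 151 137 122  92  72  86  86  73  66  65  67  69  61  70 127 164]
 [172 169 165 156 114  61  71  70  68  65  62  64  65  56  84 136 164]
 [174 168 195 235 202  61  68  71  71  65  75  99  99 109 140 157 164]
 [176 198 243 249 185  60  69  74  68  66  99 197 249 216 119 121 126]
 [175 222 252 254 234  53  65  72  71  62  64 103 188 215 138 121 121]
 [169 223 252 252 235  86  54  64  67  60  78 109 122 119 116 123 124]
 [168 182 243 254 254 251 193 110 109 142 177 155 139 143 117 122 123]
 [ 96 111 169 233 252 255 255 255 247 175 174 172 151 125 119 124 125]
 [ 99  96 112 136 144 153 171 184 166 149 150 147 128 117 125 121 120]
 [115 107 152 163 126 152 159 155 159 163 151 136 126  99 107 121 120]
 [123 113 143 170 131 121 127 127 126 129 125 114 111 130 134 121 122]
 [123 158 221 220 150 117 124 129 126 128 127 112 110 128 131 121 121]
 [121 158 231 237 167 121 143 150 147 147 140 134 151 152 118 121 123]
 [120 119 150 239 255 213 143 151 154 154 164 179 170 146 128 125 123]
 [114  85 101 152 215 226 166 178 179 173 157 140 131 119  95 113 128]
 [111  67  91 135 131 135 139 149 150 150 144 134 133 112  66  69 100]
 [111  73  99 145 132 135 144 149 148 148 143 135 132 113  70  74  79]
 [121  95  83 129 132 135 144 152 151 151 142 138 121  97  69  77  82]
 [127 121 115 125 132 135 150 158 151 150 141 142 125 100  75  77  78]]
```

The rest stands free with the sleeve up and its notch in place. Now the pounder: untilt, rise, and go to a viewing spot.

Call:
arm_command(translation=[[0, -0.4, 0.04], [0, -0.8, 0.08], [0, -0.88, 0.08]], rotation=[[-0.09, 0, 0], [-0.09, 0, 0], [-0.09, 0, 0]], grip=[-1, -1, -1])

```text
time_s: 19.7
position: [0.5826, 0.0322, 0.2995]
tcp_rot: [[-0.259, 0.0, 0.966], [-0.966, 0.001, -0.259], [-0.001, -1.0, -0.0]]
force: [-0.0, 0.5, 0.1]
opening: 0.839
```

Call:
arm_command(translation=[[-0.3, 0, -0.3], [-0.7, 0, -0.7], [-0.8, 0, -0.82]], rotation=[[0, 0, 0], [0, 0, 0], [0, 0, 0]], grip=[-1, -1, -1])

```text
time_s: 20.0
position: [0.5297, 0.1142, 0.2956]
tcp_rot: [[-0.256, -0.011, 0.967], [-0.967, 0.003, -0.256], [0.0, -1.0, -0.012]]
force: [0.7, -0.7, 0.3]
opening: 0.988
```

Call:
arm_command(translation=[[-0.3, 0, -0.3], [-0.7, 0, -0.7], [-0.8, 0, -0.82], [-0.8, 0, -0.82], [-0.8, 0, -0.82]], rotation=[[0, 0, 0], [0, 0, 0], [0, 0, 0], [0, 0, 0], [0, 0, 0]], grip=[-1, -1, -1, -1, -1])

```text
time_s: 20.5
position: [0.4872, 0.1896, 0.2973]
tcp_rot: [[-0.258, -0.005, 0.966], [-0.966, 0.0, -0.258], [0.001, -1.0, -0.005]]
force: [0.1, 0.7, -0.4]
opening: 0.999
```

```bash
python3 - <<'E'
from h import *
c=cam("wrist");a=c[1:];cv2.imwrite("pics/w10.png",c[0])
for k,z in(("pounder",.012),("board",0),("sleeve_rim",.087)):
  for r in models.spot_point("wrist",k):
    p=np.array(r["point"])*[640,400];print(k,round(r["conf"],2),p.round(1),onz(p,z,*a).round(4))
for r in models.recognise("wrist","pounder"):print(r["conf"],(np.array(r["extent"])*[640,400,640,400]).round(1))
E
python3 go.py .505 .2535 .225 -15
```

```text
pounder 0.81 [319.2 119.8] [0.5026 0.2514 0.012 ]
board 0.82 [565.5 170.9] [0.808  0.1002 0.    ]
0.8 [287.2  84.  352.9 152.1]
20.75 [0.4876 0.1892 0.2977] F [ 0.4 -0.   0.3] op 0.998 j [ 8.9 18.8 92.7  0.1 68.8 23.9]
t [-0.833  0.909  0.005] r [ 0.005 -0.001  0.   ]
```

Run:
```python
from h import *
s=bot.read_state();c=cam("wrist");a=c[1:]
for z in(.06,.066,.072):print(onz((320.05,118.05),z,*a).round(4))
hsv=cv2.cvtColor(c[0],cv2.COLOR_BGR2HSV)
m=((c[0].min(2)>0)&(cv2.cvtColor(c[0],cv2.COLOR_BGR2GRAY)>140)).astype(np.uint8)
m[:, :275]=0;m[:,365:]=0;m[:70]=0;m[165:]=0
n,l,st,ce=cv2.connectedComponentsWithStats(m);i=1+st[1:,4].argmax();print(st[i],ce[i].round(1))
```

```text
[0.5049 0.2528 0.06  ]
[0.5049 0.2528 0.066 ]
[0.5049 0.2528 0.072 ]
[ 288   86   66   67 3437] [320.7 119.1]
```

Call:
arm_command(translation=[[-0.3, 0.2, 0], [-0.7, 0.5, 0], [-0.82, 0.6, 0], [-0.82, 0.6, 0]], rotation=[[0.005, 0, 0], [0.005, 0, 0], [0.005, 0, 0], [0.005, 0, 0]], grip=[-1, -1, -1, -1])

```text
time_s: 21.2
position: [0.5031, 0.254, 0.2484]
tcp_rot: [[-0.257, -0.003, 0.966], [-0.966, -0.001, -0.257], [0.002, -1.0, -0.003]]
force: [-0.8, 0.7, -0.4]
opening: 1.004
```

```bash
python3 go.py .505 .2525 .130 -15
```

```text
21.2 [0.5031 0.254  0.2484] F [-0.8  0.7 -0.4] op 1.004 j [15.4 25.3 90.7 -0.  64.2 30.3]
t [0.009 1.48  0.031] r [0.002 0.002 0.002]
```

Call:
arm_command(translation=[[0.01, 0.4, 0.03], [0.01, 0.74, 0.03]], rotation=[[0, 0, 0], [0, 0, 0]], grip=[-1, -1])

```text
time_s: 21.4
position: [0.5068, 0.2513, 0.1914]
tcp_rot: [[-0.259, 0.003, 0.966], [-0.966, 0.0, -0.259], [-0.001, -1.0, 0.003]]
force: [-0.1, 0.1, -0.8]
opening: 0.997
```

Call:
arm_command(translation=[[0, 0.3, 0], [0, 0.6, 0], [0, 0.74, 0], [0, 0.74, 0]], rotation=[[0, 0, 0], [0, 0, 0], [0, 0, 0], [0, 0, 0]], grip=[-1, -1, -1, -1])

```text
time_s: 21.8
position: [0.5051, 0.2512, 0.1308]
tcp_rot: [[-0.259, -0.002, 0.966], [-0.966, -0.001, -0.259], [0.002, -1.0, -0.002]]
force: [-0.9, -0.4, -0.2]
opening: 1.0
```

Call:
arm_command(translation=[[0, 0, 0], [0, 0, 0], [0, 0, 0], [0, 0, 0], [0, 0, 0]], rotation=[[0, 0, 0], [0, 0, 0], [0, 0, 0], [0, 0, 0], [0, 0, 0]], grip=[1, 1, 1, 1, 1])

```text
time_s: 22.3
position: [0.5058, 0.2524, 0.132]
tcp_rot: [[-0.258, 0.001, 0.966], [-0.966, 0.0, -0.258], [-0.0, -1.0, 0.001]]
force: [-0.5, 0.7, 0.5]
opening: 0.63
```

Call:
arm_command(translation=[[0, 0, 0], [0, 0, 0], [0, 0, 0], [0, 0, 0]], rotation=[[0, 0, 0], [0, 0, 0], [0, 0, 0], [0, 0, 0]], grip=[1, 1, 1, 1])

```text
time_s: 22.7
position: [0.5057, 0.2522, 0.1315]
tcp_rot: [[-0.258, 0.0, 0.966], [-0.966, -0.0, -0.258], [0.0, -1.0, 0.0]]
force: [0.8, -0.7, -0.4]
opening: 0.329
```

```bash
python3 go.py .505 .2525 .130 -15
```

```text
22.7 [0.5057 0.2522 0.1315] F [ 0.8 -0.7 -0.4] op 0.329 j [15.2 34.6 96.5 -0.  48.9 30.2]
t [-0.001  0.018 -0.009] r [-0.  0.  0.]
```

Call:
arm_command(translation=[[0, -0.2, 0], [0, -0.5, 0], [0, -0.9, 0], [0, -0.95, 0]], rotation=[[0, 0, 0], [0, 0, 0], [0, 0, 0], [0, 0, 0]], grip=[1, 1, 1, 1])

```text
time_s: 23.1
position: [0.5076, 0.2529, 0.2103]
tcp_rot: [[-0.258, 0.006, 0.966], [-0.966, 0.002, -0.258], [-0.003, -1.0, 0.006]]
force: [0.2, 0.4, -2.5]
opening: 0.332
```

Call:
arm_command(translation=[[0, -0.5, 0], [0, -0.95, 0]], rotation=[[0, 0, 0], [0, 0, 0]], grip=[1, 1])

```text
time_s: 23.3
position: [0.5043, 0.2518, 0.2822]
tcp_rot: [[-0.258, -0.005, 0.966], [-0.966, -0.001, -0.258], [0.003, -1.0, -0.004]]
force: [1.2, 0.3, -2.1]
opening: 0.328
```

Call:
arm_command(translation=[[0, -0.5, 0], [0, -0.95, 0], [0, -0.95, 0]], rotation=[[0, 0, 0], [0, 0, 0], [0, 0, 0]], grip=[1, 1, 1])

```text
time_s: 23.6
position: [0.5081, 0.253, 0.3637]
tcp_rot: [[-0.258, 0.01, 0.966], [-0.966, 0.003, -0.258], [-0.005, -1.0, 0.009]]
force: [0.8, 0.3, -3.1]
opening: 0.326
```

Call:
arm_command(translation=[[0.4, 0, 0.27], [0.8, 0, 0.54]], rotation=[[0, 0, 0], [0, 0, 0]], grip=[1, 1])

```text
time_s: 23.8
position: [0.5296, 0.1791, 0.3568]
tcp_rot: [[-0.256, -0.004, 0.967], [-0.967, -0.001, -0.256], [0.002, -1.0, -0.004]]
force: [0.8, 0.5, -4.0]
opening: 0.332
```

Call:
arm_command(translation=[[0.4, 0, 0.27], [0.8, 0, 0.54]], rotation=[[0, 0, 0], [0, 0, 0]], grip=[1, 1])

```text
time_s: 24.0
position: [0.555, 0.105, 0.3563]
tcp_rot: [[-0.258, -0.005, 0.966], [-0.966, 0.0, -0.258], [0.001, -1.0, -0.005]]
force: [0.8, -0.1, -1.9]
opening: 0.328
```

Call:
arm_command(translation=[[0.4, 0, 0.27], [0.7, 0, 0.5], [0.8, 0, 0.54], [0.8, 0, 0.54], [0.8, 0, 0.54]], rotation=[[0, 0, 0], [0, 0, 0], [0, 0, 0], [0, 0, 0], [0, 0, 0]], grip=[1, 1, 1, 1, 1])

```text
time_s: 24.5
position: [0.5801, 0.0341, 0.3577]
tcp_rot: [[-0.258, -0.004, 0.966], [-0.966, 0.001, -0.258], [-0.0, -1.0, -0.004]]
force: [-0.4, 0.3, -2.4]
opening: 0.331
```

```bash
python3 go.py .5817 .032 .325 -15
```

```text
24.5 [0.5801 0.0341 0.3577] F [-0.4  0.3 -2.4] op 0.331 j [-7.7 20.6 79.9  0.1 79.8  7.3]
t [0.021 0.409 0.028] r [ 0.004  0.001 -0.   ]
```

Call:
arm_command(translation=[[0.02, 0.2, 0.025], [0.02, 0.36, 0.025], [0.02, 0.42, 0.025], [0.02, 0.42, 0.025]], rotation=[[0.004, 0, 0], [0.004, 0, 0], [0.004, 0, 0], [0.004, 0, 0]], grip=[1, 1, 1, 1])

```text
time_s: 24.9
position: [0.5818, 0.0322, 0.3246]
tcp_rot: [[-0.257, 0.001, 0.966], [-0.966, -0.0, -0.257], [0.0, -1.0, 0.001]]
force: [0.7, 0.1, -2.8]
opening: 0.328
```

Call:
arm_command(translation=[[0, 0.04, 0], [0, 0.04, 0]], rotation=[[0, 0, 0], [0, 0, 0]], grip=[1, 1])

```text
time_s: 25.1
position: [0.5828, 0.0315, 0.3228]
tcp_rot: [[-0.258, 0.004, 0.966], [-0.966, -0.001, -0.258], [-0.0, -1.0, 0.004]]
force: [0.2, -0.0, -3.0]
opening: 0.326
```

Call:
arm_command(translation=[[0, 0.04, 0], [0, 0.04, 0]], rotation=[[0, 0, 0], [0, 0, 0]], grip=[1, 1])

```text
time_s: 25.3
position: [0.5827, 0.0312, 0.3194]
tcp_rot: [[-0.259, 0.004, 0.966], [-0.966, -0.001, -0.259], [0.0, -1.0, 0.004]]
force: [0.2, 0.4, -3.6]
opening: 0.328
```

Call:
arm_command(translation=[[0, 0.04, 0], [0, 0.04, 0]], rotation=[[0, 0, 0], [0, 0, 0]], grip=[1, 1])

```text
time_s: 25.5
position: [0.5825, 0.0312, 0.3159]
tcp_rot: [[-0.259, 0.003, 0.966], [-0.966, -0.001, -0.259], [0.0, -1.0, 0.003]]
force: [-0.3, -0.1, -2.7]
opening: 0.327
```

Call:
arm_command(translation=[[0, 0.03, 0], [0, 0.03, 0]], rotation=[[0, 0, 0], [0, 0, 0]], grip=[1, 1])

```text
time_s: 25.7
position: [0.5829, 0.0312, 0.3153]
tcp_rot: [[-0.258, 0.005, 0.966], [-0.966, -0.001, -0.258], [0.0, -1.0, 0.005]]
force: [-1.7, -0.5, 3.6]
opening: 0.333
```

Contact at 0.3155, so the tips are at about 196 mm: the sleeve really is back near its starting height. First light tap, then lift clear.

Call:
arm_command(translation=[[0, 0.06, -0.03], [0, 0.12, -0.05], [0, 0.12, -0.05]], rotation=[[0, 0, 0], [0, 0, 0], [0, 0, 0]], grip=[1, 1, 1])

```text
time_s: 26.0
position: [0.5814, 0.0316, 0.3073]
tcp_rot: [[-0.258, 0.013, 0.966], [-0.966, -0.003, -0.258], [-0.0, -1.0, 0.013]]
force: [1.3, -0.5, 6.1]
opening: 0.332
```

Call:
arm_command(translation=[[0, -0.15, 0.05], [0, -0.4, 0.05], [0, -0.4, 0.05], [0, -0.4, 0.05]], rotation=[[0, 0, 0], [0, 0, 0], [0, 0, 0], [0, 0, 0]], grip=[1, 1, 1, 1])

```text
time_s: 26.4
position: [0.5827, 0.0313, 0.336]
tcp_rot: [[-0.258, 0.004, 0.966], [-0.966, -0.001, -0.258], [-0.0, -1.0, 0.005]]
force: [0.6, -0.5, -2.7]
opening: 0.33
```

```bash
python3 go.py .5817 .032 .325 -15; python3 sv.py a5.npz; python3 -c "
import numpy as np,cv2
g=cv2.cvtColor(np.load('a5.npz')['im'],cv2.COLOR_BGR2GRAY);print(g[192:204,314:331])"
```

```text
26.4 [0.5827 0.0313 0.336 ] F [ 0.6 -0.5 -2.7] op 0.33 j [-7.9 21.6 81.7 -0.  76.4  7.1]
t [-0.006  0.138 -0.015] r [-0.004  0.    -0.   ]
[[107 163 243 253 254 250 193 111 113 141 174 155 132 145 119 119 121]
 [120 131 175 230 253 255 255 255 244 172 176 177 157 119 107 121 121]
 [122 115 121 145 146 170 188 191 185 162 154 146 130 102 106 121 121]
 [121 120 142 155 128 145 154 155 155 158 154 136 123  96 108 122 121]
 [120 107 140 170 129 118 122 123 127 127 125 112 111 115 119 122 124]
 [122 136 201 219 144 119 126 127 128 128 128 123 109 130 138 124 123]
 [113 131 215 237 170 128 138 141 136 143 139 132 151 151 118 124 126]
 [104  84 145 236 254 222 162 143 150 151 159 176 168 131  80  70  77]
 [112  80  98 153 213 239 197 174 178 170 155 143 129 119  83  71  77]
 [120  92 100 141 128 134 143 148 148 147 140 134 134 116  69  79  76]
 [126 118 124 138 131 132 146 154 150 146 140 141 122  95  76  80  77]
 [122 120 118 121 125 128 136 139 131 121 103  97  77  78  75  78  78]]
```

Tap 1 drove it about 8 mm. Second tap.

Call:
arm_command(translation=[[0, 0.15, -0.01], [0, 0.3, -0.02], [0, 0.38, -0.04], [0, 0.46, -0.05], [0, 0.46, -0.05]], rotation=[[0, 0, 0], [0, 0, 0], [0, 0, 0], [0, 0, 0], [0, 0, 0]], grip=[1, 1, 1, 1, 1])

```text
time_s: 26.95
position: [0.5793, 0.032, 0.3]
tcp_rot: [[-0.258, 0.006, 0.966], [-0.966, -0.002, -0.258], [0.0, -1.0, 0.006]]
force: [-0.7, -1.1, 4.8]
opening: 0.324
```

Call:
arm_command(translation=[[0, -0.15, 0.05], [0, -0.46, 0.05], [0, -0.46, 0.05], [0, -0.46, 0.05]], rotation=[[0, 0, 0], [0, 0, 0], [0, 0, 0], [0, 0, 0]], grip=[1, 1, 1, 1])

```text
time_s: 27.35
position: [0.5823, 0.0313, 0.3353]
tcp_rot: [[-0.258, 0.003, 0.966], [-0.966, -0.001, -0.258], [0.0, -1.0, 0.003]]
force: [0.1, -0.8, -3.0]
opening: 0.329
```

```bash
python3 go.py .5817 .032 .325 -15; python3 sv.py a6.npz; python3 -c "
import numpy as np,cv2
g=cv2.cvtColor(np.load('a6.npz')['im'],cv2.COLOR_BGR2GRAY);print(g[192:204,314:331])"
```

```text
27.35 [0.5823 0.0313 0.3353] F [ 0.1 -0.8 -3. ] op 0.329 j [-7.9 21.7 81.8 -0.  76.4  7.1]
t [-0.007  0.128 -0.01 ] r [-0.003  0.     0.   ]
[[105 169 245 254 231  54  65  70  71  63  66 102 188 222 155 118 117]
 [115 194 250 253 240 134  51  61  64  62  78 107 119 119 111 118 119]
 [119 172 242 253 255 247 227 195 111 142 176 157 134 137 104 119 123]
 [120 133 146 176 229 253 255 255 249 191 171 161 139 121 110 123 119]
 [122 113 112 135 145 151 154 165 164 139 152 147 124 100 110 121 122]
 [124 103 106 135 124 144 156 160 155 158 144 135 135 119 110 124 122]
 [113  74 143 202 151 119 126 128 126 128 124 116 114 114 118 124 125]
 [103 120 207 218 140 120 128 126 127 128 126 110 110 120 100  69  76]
 [109 127 198 217 168 118 139 145 148 145 143 147 163 154  98  71  75]
 [118  98 132 234 255 251 195 152 158 161 169 178 172 134  83  77  78]
 [122 119 116 150 194 205 175 177 176 160 149 143 121  92  76  80  75]
 [121 123 117 117 124 128 141 144 133 121 108  97  74  78  75  78  76]]
```

Tap 2 leaves it within about 1 mm of flush. A third, slightly firmer tap will take it to the hard stop.

Call:
arm_command(translation=[[0, 0.2, -0.01], [0, 0.42, -0.04], [0, 0.5, -0.08], [0, 0.58, -0.1], [0, 0.58, -0.1]], rotation=[[0, 0, 0], [0, 0, 0], [0, 0, 0], [0, 0, 0], [0, 0, 0]], grip=[1, 1, 1, 1, 1])

```text
time_s: 27.9
position: [0.5786, 0.0328, 0.2966]
tcp_rot: [[-0.258, 0.017, 0.966], [-0.966, -0.003, -0.258], [-0.001, -1.0, 0.017]]
force: [-2.8, -0.5, 26.5]
opening: 0.331
```

Call:
arm_command(translation=[[0, -0.2, 0.1], [0, -0.58, 0.1], [0, -0.8, 0.1], [0, -0.9, 0.1], [0, -0.9, 0.1]], rotation=[[0, 0, 0], [0, 0, 0], [0, 0, 0], [0, 0, 0], [0, 0, 0]], grip=[1, 1, 1, 1, 1])

```text
time_s: 28.4
position: [0.5825, 0.0313, 0.3618]
tcp_rot: [[-0.258, 0.004, 0.966], [-0.966, -0.001, -0.258], [-0.0, -1.0, 0.004]]
force: [0.1, 0.4, -3.0]
opening: 0.324
```

```bash
python3 go.py .5057 .2522 .3615 -15; python3 sv.py a7.npz; python3 -c "
import numpy as np,cv2
g=cv2.cvtColor(np.load('a7.npz')['im'],cv2.COLOR_BGR2GRAY);print(g[194:206,314:331])"
```

```text
28.4 [0.5825 0.0313 0.3618] F [ 0.1  0.4 -3. ] op 0.324 j [-7.9 20.4 79.5 -0.  79.8  7.1]
t [-2.419 -0.004 -1.641] r [-0.004  0.    -0.   ]
[[115 190 251 253 254 229  69  82  94 113 116 118 122 111 105 119 123]
 [120 131 179 238 255 255 255 255 246 170 171 169 154 118 109 121 119]
 [121 118 128 151 163 203 222 227 224 202 168 145 132 103 109 121 122]
 [125 106  66  90 140 158 152 153 156 154 154 158 131  88 108 123 122]
 [111  77 145 194 133 121 130 135 134 127 122 117 104  93  97 126 126]
 [102 119 205 220 146 118 123 129 129 125 129 122 109 118 101  69  77]
 [108 126 234 245 148 116 130 147 147 143 140 134 152 154 100  70  74]
 [119 100 136 236 255 223 160 143 146 146 147 163 168 135  82  79  76]
 [124 116 113 151 213 239 202 176 178 168 156 161 139  93  74  79  76]
 [122 120 116 118 125 132 143 153 137 128 107  97  75  77  75  81  77]
 [121 119 121 117 120 120 120 122 105  74  74  75  78  82  79  79  77]
 [121 120 121 122 121 121 123 123 124 124 103  73  74  71  76  75  73]]
```

26.5 N with no motion, and the rim rows now match the flush picture: the sleeve is home. I'll return the pounder.

Call:
arm_command(translation=[[-0.3, 0, -0.2], [-0.7, 0, -0.47], [-0.81, 0, -0.55]], rotation=[[0, 0, 0], [0, 0, 0], [0, 0, 0]], grip=[1, 1, 1])

```text
time_s: 28.75
position: [0.5541, 0.1081, 0.3594]
tcp_rot: [[-0.256, -0.002, 0.967], [-0.967, 0.001, -0.256], [-0.001, -1.0, -0.002]]
force: [-0.4, -0.7, -3.3]
opening: 0.327
```

Call:
arm_command(translation=[[-0.4, 0, -0.27], [-0.81, 0, -0.55]], rotation=[[0, 0, 0], [0, 0, 0]], grip=[1, 1])

```text
time_s: 28.95
position: [0.5303, 0.1794, 0.3596]
tcp_rot: [[-0.26, 0.001, 0.966], [-0.966, -0.002, -0.26], [0.002, -1.0, 0.002]]
force: [0.7, 0.6, -3.0]
opening: 0.333
```

Call:
arm_command(translation=[[-0.4, 0, -0.27], [-0.7, 0, -0.47], [-0.8, 0, -0.55], [-0.8, 0, -0.55], [-0.8, 0, -0.55]], rotation=[[0, 0, 0], [0, 0, 0], [0, 0, 0], [0, 0, 0], [0, 0, 0]], grip=[1, 1, 1, 1, 1])

```text
time_s: 29.45
position: [0.5053, 0.2514, 0.3605]
tcp_rot: [[-0.259, 0.003, 0.966], [-0.966, -0.003, -0.259], [0.002, -1.0, 0.004]]
force: [1.2, -1.7, -2.6]
opening: 0.331
```

```bash
python3 go.py .5057 .2522 .1315 -15
```

```text
29.45 [0.5053 0.2514 0.3605] F [ 1.2 -1.7 -2.6] op 0.331 j [15.2 18.9 82.1 -0.2 78.9 30.2]
t [-0.016  2.863 -0.008] r [-0.004  0.     0.002]
```

Call:
arm_command(translation=[[-0.01, 0.5, 0], [-0.01, 1, 0]], rotation=[[-0.004, 0, 0], [-0.004, 0, 0]], grip=[1, 1])

```text
time_s: 29.65
position: [0.5078, 0.2517, 0.2818]
tcp_rot: [[-0.26, 0.005, 0.966], [-0.966, 0.0, -0.26], [-0.002, -1.0, 0.005]]
force: [-0.8, 0.9, -4.2]
opening: 0.331
```

Call:
arm_command(translation=[[0, 0.4, 0], [0, 0.8, 0], [0, 1, 0], [0, 1, 0]], rotation=[[0, 0, 0], [0, 0, 0], [0, 0, 0], [0, 0, 0]], grip=[1, 1, 1, 1])

```text
time_s: 30.05
position: [0.5046, 0.2508, 0.1984]
tcp_rot: [[-0.261, -0.006, 0.965], [-0.965, -0.002, -0.261], [0.004, -1.0, -0.005]]
force: [0.0, -0.2, -3.3]
opening: 0.329
```

```bash
python3 go.py .5057 .2522 .1335 -15
```

```text
30.05 [0.5046 0.2508 0.1984] F [ 0.  -0.2 -3.3] op 0.329 j [15.1 29.  93.5 -0.  57.9 30.2]
t [-0.024  0.811  0.013] r [ 0.005 -0.002  0.004]
```

Call:
arm_command(translation=[[-0.02, 0.2, 0.01], [-0.02, 0.4, 0.01], [-0.02, 0.6, 0.01], [-0.02, 0.76, 0.01], [-0.02, 0.76, 0.01]], rotation=[[0.004, 0, 0], [0.004, 0, 0], [0.004, 0, 0], [0.004, 0, 0], [0.004, 0, 0]], grip=[1, 1, 1, 1, 1])

```text
time_s: 30.55
position: [0.5068, 0.2535, 0.1397]
tcp_rot: [[-0.259, 0.002, 0.966], [-0.966, -0.002, -0.259], [0.001, -1.0, 0.003]]
force: [-1.3, -1.1, -3.5]
opening: 0.334
```

Call:
arm_command(translation=[[0, 0.03, 0], [0, 0.06, 0], [0, 0.06, 0]], rotation=[[0, 0, 0], [0, 0, 0], [0, 0, 0]], grip=[1, 1, 1])

```text
time_s: 30.85
position: [0.5072, 0.2544, 0.1362]
tcp_rot: [[-0.258, 0.005, 0.966], [-0.966, -0.001, -0.258], [-0.0, -1.0, 0.005]]
force: [-0.3, -0.8, -2.7]
opening: 0.325
```

Call:
arm_command(translation=[[0, 0.03, 0], [0, 0.05, 0], [0, 0.05, 0]], rotation=[[0, 0, 0], [0, 0, 0], [0, 0, 0]], grip=[1, 1, 1])

```text
time_s: 31.15
position: [0.5067, 0.2544, 0.1316]
tcp_rot: [[-0.258, 0.004, 0.966], [-0.966, -0.001, -0.258], [0.0, -1.0, 0.004]]
force: [0.0, -0.2, -3.2]
opening: 0.325
```

Call:
arm_command(translation=[[0, 0.02, 0], [0, 0.02, 0]], rotation=[[0, 0, 0], [0, 0, 0]], grip=[1, 1])

```text
time_s: 31.35
position: [0.5069, 0.2544, 0.1301]
tcp_rot: [[-0.258, 0.004, 0.966], [-0.966, -0.001, -0.258], [-0.0, -1.0, 0.004]]
force: [-0.5, 0.2, -3.8]
opening: 0.325
```

Call:
arm_command(translation=[[0, 0.02, 0], [0, 0.02, 0]], rotation=[[0, 0, 0], [0, 0, 0]], grip=[1, 1])

```text
time_s: 31.55
position: [0.5071, 0.2543, 0.13]
tcp_rot: [[-0.258, 0.005, 0.966], [-0.966, -0.001, -0.258], [-0.0, -1.0, 0.005]]
force: [-1.2, -2.0, 6.4]
opening: 0.331
```

Call:
arm_command(translation=[[0, 0.02, 0], [0, 0.02, 0]], rotation=[[0, 0, 0], [0, 0, 0]], grip=[1, 1])

```text
time_s: 31.75
position: [0.5072, 0.2543, 0.1299]
tcp_rot: [[-0.258, 0.005, 0.966], [-0.966, -0.001, -0.258], [-0.0, -1.0, 0.005]]
force: [-3.5, -3.2, 15.6]
opening: 0.327
```

Standing on the board. I'll ease off the press, open, and rise.

Call:
arm_command(translation=[[0, -0.035, 0], [0, -0.035, 0], [0, -0.035, 0]], rotation=[[0, 0, 0], [0, 0, 0], [0, 0, 0]], grip=[1, 1, 1])

```text
time_s: 32.05
position: [0.5073, 0.2544, 0.13]
tcp_rot: [[-0.258, 0.005, 0.966], [-0.966, -0.001, -0.258], [-0.0, -1.0, 0.005]]
force: [0.1, -1.8, 3.0]
opening: 0.326
```

Call:
arm_command(translation=[[0, 0, 0], [0, 0, 0], [0, 0, 0], [0, 0, 0], [0, 0, 0]], rotation=[[0, 0, 0], [0, 0, 0], [0, 0, 0], [0, 0, 0], [0, 0, 0]], grip=[0, -0.5, -0.7, -0.7, -0.7])

```text
time_s: 32.55
position: [0.5068, 0.2544, 0.1296]
tcp_rot: [[-0.258, 0.004, 0.966], [-0.966, -0.001, -0.258], [0.0, -1.0, 0.004]]
force: [-0.0, -0.2, 0.2]
opening: 0.697
```

Call:
arm_command(translation=[[0, -0.2, 0], [0, -0.5, 0], [0, -0.9, 0], [0, -1, 0]], rotation=[[0, 0, 0], [0, 0, 0], [0, 0, 0], [0, 0, 0]], grip=[-0.7, -0.7, -0.7, -0.7])

```text
time_s: 32.95
position: [0.5085, 0.2551, 0.2129]
tcp_rot: [[-0.258, 0.01, 0.966], [-0.966, 0.001, -0.258], [-0.003, -1.0, 0.01]]
force: [0.1, -0.2, -0.3]
opening: 0.846
```

Call:
arm_command(translation=[[0.3, -0.5, 0], [0.8, -0.9, 0], [0.8, -1, 0], [0.8, -1, 0]], rotation=[[0, 0, 0], [0, 0, 0], [0, 0, 0], [0, 0, 0]], grip=[-0.7, -0.7, -0.7, -0.7])

```text
time_s: 33.35
position: [0.4904, 0.1924, 0.2909]
tcp_rot: [[-0.26, 0.007, 0.966], [-0.966, -0.0, -0.26], [-0.002, -1.0, 0.007]]
force: [0.0, 0.1, -0.1]
opening: 0.843
```

```bash
python3 sv.py a8.npz
python3 - <<'E'
from h import *
d=np.load("a8.npz");s0=cv2.imread("pics/scene0.png")
for k in("pounder","fork_notch","disc_rest","oil_bottle","bowl","brush"):
  for r in models.spot_point("scene",k)[:1]:print(k,round(r["conf"],2),(np.array(r["point"])*[640,400]).round(1))
c=cam("wrist");
for r in models.spot_point("wrist","pounder"):
    p=np.array(r["point"])*[640,400];print("pounder wrist",r["conf"],onz(p,.012,*c[1:]).round(4))
A=cv2.resize(d["im"][140:290,180:440],None,fx=3,fy=3,interpolation=cv2.INTER_CUBIC)
B=cv2.resize(d["im"][158:215,295:345],None,fx=2.6,fy=2.6,interpolation=cv2.INTER_CUBIC)
W=cv2.resize(c[0][0:240],(373,140))
row=np.zeros((148,780,3),np.uint8);row[:B.shape[0],:B.shape[1]]=B;row[:140,150:523]=W
cv2.imwrite("pics/fin.png",np.vstack([A,row]))
s=bot.read_state();print(s["time_s"],s["position"].round(3),s["force"].round(1))
E
```

```text
pounder 0.98 [390.1 220.6]
fork_notch 0.74 [322.6 178.9]
oil_bottle 0.98 [199.5 205.6]
bowl 0.67 [394.1 268.7]
brush 0.89 [269.9 239.8]
pounder wrist 0.62 [0.5107 0.2549 0.012 ]
33.8 [0.489 0.193 0.289] [-0.6  0.6  1.1]
```

View pics/fin.png

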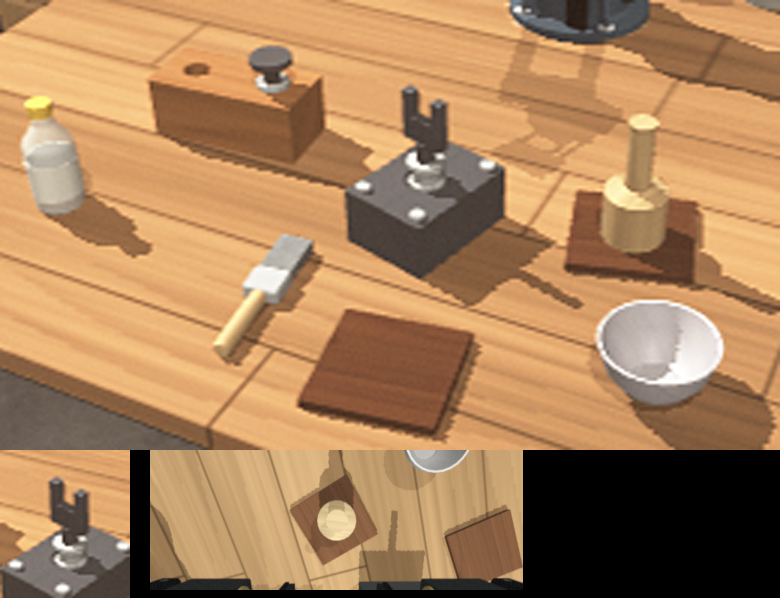

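The picture shows the fork upright in the flush sleeve at (426,125), with its notch facing along the long side. The pounder stands on its board at (635,210), and nothing else has moved. Handing in.

```bash
python3 -c "
from rig import bot
print(bot.hand_in())"
```

```text
the job is handed in; nothing more can be done
None
```

The end state is as asked, but my first attempt at seating the rest drove the sleeve down, and I had to pull it back up before carrying on. I handed the job in at about 34 s; no verdict was reported.

**What I did**
1. I took the forked rest out of the block and lowered it onto the sleeve. It caught in the bore and pressed with about 50 N, which pushed the sleeve down flush.
2. I measured the rest's lean in the grip (about 5°) and straightened it. I seated it fully, pressed with about 41 N to wedge the taper, and pulled the sleeve back up.
3. I let go with almost no load on it. The image rows of the rim and the later contact height (tips at about 196 mm) both put the sleeve within 1–2 mm of its starting height.
4. I gave three separate taps with the pounder, lifting clear each time. They drove it about 8 mm, then about 7 mm, then to the hard stop at 26.5 N.
5. I stood the pounder back on its original board, a few millimetres from where it was.

**Last checks**
- The rest stands upright with the notch along the base's long side.
- The rim's image rows match those of the flush sleeve.
- The other things look undisturbed, and the gripper is clear of everything.

**Doubts**
- **The early drive-down:** it may count against "without driving the sleeve down", even though the sleeve was back up when I let go.
- **Wedging push:** my geometry suggests the gripper body may have touched the fork tips then, with total force near the 40 N limit. I could not confirm it either way.
- **Disc rest:** the network did not report it in the final picture, but I could see it in its hole.

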